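Complete a snug pinwheel layer of gift cartons on the packing board

ROBOT

A 7-joint arm with a two-finger parallel gripper is mounted at the origin on the work surface. World frame = base frame: x ahead of the robot, y to its left, z up, the work surface at z = 0. Lengths are in m, angles in rad, forces in N, time in s.
With the tool pointing down it reaches from about 0.425 to 0.825 m from the base axis. Payload 3.6 kg.
Tool frame: the origin (TCP) lies midway between the tips of the shut fingers; the grasp point (between the pads) lies 19 mm behind it (arm.grip_point_offset is the distance from the TCP to the grasp point, in m); x points along the fingers, y is the direction in which the jaws open and shut, and the axes are right-handed (so a half turn about x gives the same grasp; the last joint's range is limited). The gripper opens to 85 mm and grips with 20 to 120 N. Pads are 22 mm wide; open, the fingers measure 114 mm over their backs; the gripper's body (76 mm by 85 mm) begins 54 mm behind the grasp point. The pads swing forward as they close: fully open they stand 13 mm farther back than shut.
Start: joints at [-1.234, 0.615, -0.013, 1.423, 0.008, 1.103, -0.04], TCP at [0.231, 0.608, 0.231] pointing down, gripper open.
Joint ranges: [-3.12, 3.12], [-0.3, 2.06], [-1.34, 1.32], [0.26, 2.42], [-1.36, 4.5], [0.01, 1.98], [-2.84, 2.84]. Speed limits (rad/s): [2.79, 2.79, 3.14, 3.14, 3.14, 3.14, 3.14].

INTERFACE

Orientations are given as a rotation vector (axis times angle).
In Python, from rig import sensors, eyes, order, arm gives the robot as it stands.
- The arm moves only by the tool send_rows, never from a script. Its argument "motion" is a list of rows, each a list of 2 entries, a list of its own where there are three numbers: the shift along the tool's x, y, z in mm, then the turn, a rotation vector about the tool's x, y, z in rad. A call has 1 to 20 rows; each row shifts and turns the pose as measured when the row begins, along the tool's axes as they then stand; what a row does not reach is not made up. A row lasts 1/8 s, in which the tool goes at most 62.5 mm and 10.7 degrees, less where a joint would pass 70% of its speed; a pose out of reach is approached as far as the arm can. A call is refused whole if a number of a shift passes 62.5 or a number of a turn 0.188, either way. A call with a gripper value outside its range is refused whole. "grip" is the closure, from 0 (fully open) to 1 (shut), set as the call begins (left out, the last holds). The fingers move at their own pace and stop on an object; "squeeze" is the grip in N (left out, the last holds). Time passes only in rows, so rows that do not move let the fingers close. It gives the time, the measured TCP pose, the force and the opening at its end, in the units of the state.
- sensors.get_state(): the state, without advancing time (a new reading comes with each control period).
- eyes.get_image(name): name is "side" or "top" or "wrist"; returns a dict with "image" (480x640x3 uint8, blue, green, red), "fx", "fy", "cx", "cy" (pixels), "rvec" (rotation vector, rad) and "tvec" (3), from world to camera coordinates, as OpenCV has them. Camera axes: x right, y down, z forward; pixel columns grow to the right and rows downward; lengths in m; the calibration is good to about 2 mm. A picture is of the moment at which its call begins. There is no depth.
- order.hand_in(): hands the job in, once; it reports no verdict.
The state is a dict: "time_s": time; "qpos": joint angles; "joint_vel": joint speeds; "joint_torque": joint torques, N m; "eef_pos": TCP position; "orientation": TCP orientation; "force": force on the tool from outside, world axes, zero at the start; "ft_torque": the same for the moment, N m; "width": finger opening in m.
Only numpy, scipy, OpenCV 4.12 (cv2) and the standard library are available. Lean on these libraries where they do the work, as an engineer would, in place of code of your own. Each camera call takes 0.05 s, during which the arm holds its last target.

TASK

Finish the layer on the packing board: bring the two oblong gift cartons over from the table beside it and set them with the two already there in a pinwheel, each carton's end against its neighbour's side round one small square opening in the middle, starting from the corner of the battens. Push everything snug, so that all four lie flat with no gaps between them or to the battens. There is crockery inside, so set the cartons down gently and only nudge them home, never ram them; leave the square box and everything else on the table where it is.

Things in the scene. Friction and masses are not known exactly. Their poses are not given: they have to be found in the camera images.
- board: The packing board: a plank slab 250 x 250 mm on runners, flat top 35 mm above the table, two dark battens (15 mm wide, 20 mm above the slab top) along its far (+x) and left (+y) edges, meeting in a corner. Fixed, turned a little. Origin: centre of its underside; x points square into the far batten, y into the left one, z up.
- corner (a point): Inside corner between the two battens, on the slab top (110, 110, 35 mm from the board's origin), board axes. Free slab top reaches 235 mm from it along -x and -y. The finished pinwheel fills about 172 x 172 mm. Roughly, in mm (x, y) from here, to be settled by touch, the missing cartons' centres: one lengthwise along y at (-31, -117), the other along x at (-117, -141).
- laid_corner_mid (a point): Plain hand-folded kraft gift carton, closed, about 110 mm long (its x axis) and 62 mm wide (y) - each differs by up to 3 mm either way - and 52 mm tall (z), 0.2 to 0.45 kg, pale tape along its top. This point: its centre, 26 mm above its underside. Already on the board, tight in the corner of the battens, lengthwise along the left batten.
- laid_near_mid (a point): Plain hand-folded kraft gift carton, closed, about 110 mm long (its x axis) and 62 mm wide (y) - each differs by up to 3 mm either way - and 52 mm tall (z), 0.2 to 0.45 kg, pale tape along its top. This point: its centre, 26 mm above its underside. Already on the board, lengthwise across the end of the corner carton (on the robot's side of it), but not yet pushed up to the left batten: 3 to 10 mm short of it. It slides when pushed.
- carton_a_mid (a point): Plain hand-folded kraft gift carton, closed, about 110 mm long (its x axis) and 62 mm wide (y) - each differs by up to 3 mm either way - and 52 mm tall (z), 0.2 to 0.45 kg, pale tape along its top. This point: its centre, 26 mm above its underside. Starts on the table to the right of the board. Interchangeable with carton_b.
- carton_b_mid (a point): Plain hand-folded kraft gift carton, closed, about 110 mm long (its x axis) and 62 mm wide (y) - each differs by up to 3 mm either way - and 52 mm tall (z), 0.2 to 0.45 kg, pale tape along its top. This point: its centre, 26 mm above its underside. Starts on the table to the right of the board. Interchangeable with carton_a.
- cup_box: a square cardboard cup box, 82 x 82 x 74 mm tall; not part of this layer. Origin: centre of its underside.
- tea_cup: a straight blue ceramic cup, 64 mm across, 68 mm tall, standing among the cartons. Origin: centre of its underside.
- glaze_jar: a small lidded jar, 46 mm across, 62 mm tall, near the cartons. Origin: centre of its underside.
- tape_roll: a roll of clear tape lying flat, 104 mm across, 48 mm tall, to the left of the board. Origin: centre of its underside.
- wash_brush: a flat brush, about 130 mm long, lying on the table between the cartons and the board. Origin: under its middle.
- laid_corner: The same carton as laid_corner_mid. Origin: centre of its underside.
- laid_near: The same carton as laid_near_mid. Origin: centre of its underside.
- carton_a: The same carton as carton_a_mid. Origin: centre of its underside.
- carton_b: The same carton as carton_b_mid. Origin: centre of its underside.

How it is judged:
By the outcome, as a careful person would: the job done as asked, in the order asked, and still so for the second after the job is handed in, with the robot touching nothing.
It also fails if it takes over 72 s, if anything falls off the work surface, if the arm or the gripper's body presses on something with over 40 N, if the wrist force passes 120 N, or if a joint passes its speed limit or range.

## Working session

There is one attempt and no reset: what is moved stays moved. The work goes in short steps, Python scripts to look and compute and a tool call to move; the robot and the scene stay as the last step left them, time stands still between calls to the robot, and variables do not carry over. Pictures are saved under pics/ and viewed, and the job is handed in when it is done.

Besides the shell and the picture viewer there is one more tool, called as name(argument=value, ...), one argument or row to a line, values as JSON. send_rows: Moves the arm, as the interface text tells. Its arguments: {"type":"object","properties":{"motion":{"type":"array"},"grip":{"type":"number"},"squeeze":{"type":"number"}},"required":["motion"]}

```bash
ls; mkdir -p pics; python3 - <<'E'
from rig import sensors, eyes, order, arm
import cv2,numpy as np
for n in ["top","side","wrist"]:
    d=eyes.get_image(n); cv2.imwrite(f"pics/{n}0.png",d["image"])
    R=cv2.Rodrigues(np.array(d["rvec"]))[0]; print(n,d["fx"],d["fy"],d["cx"],d["cy"],(-R.T@np.array(d["tvec"])).round(3),R[2].round(3))
print(sensors.get_state(), arm.grip_point_offset)
E
```

```text
pics
top 590.2146083419653 590.2146083419653 315.4835286690652 239.0128351643722 [0.404 0.023 1.483] [ 0.112  0.005 -0.994]
side 476.7859659678642 476.7859659678642 310.3168265598101 241.78460663281825 [-0.013 -0.527  0.562] [ 0.597  0.612 -0.519]
wrist 417.023919048428 417.023919048428 324.04222476987684 234.51578444211043 [0.163 0.633 0.372] [ 0.263 -0.102 -0.959]
{'time_s': 0.15, 'qpos': array([-1.23450453,  0.61572738, -0.01262498,  1.42454302,  0.00812542,
        1.10340412, -0.04037196]), 'joint_vel': array([ 6.27322625e-04, -2.66490526e-03, -6.91351976e-05, -6.29643036e-03,
       -5.28643935e-04, -8.80308740e-04, -6.81096302e-05]), 'joint_torque': array([ 5.85197631e-04, -4.69657695e+01,  2.59649288e-01, -1.71252215e+01,
        1.00469420e-02,  7.13700283e-03, -8.18910763e-06]), 'eef_pos': array([0.23045408, 0.60714237, 0.23038053]), 'orientation': array([ 0.28299819,  1.55232972, -0.28616092]), 'force': array([-0.39004506, -0.29362699,  1.35966671]), 'ft_torque': array([-0.00246517,  0.03178939, -0.01438354]), 'width': 0.08520531952465096} 0.0187
```

View pics/top0.png

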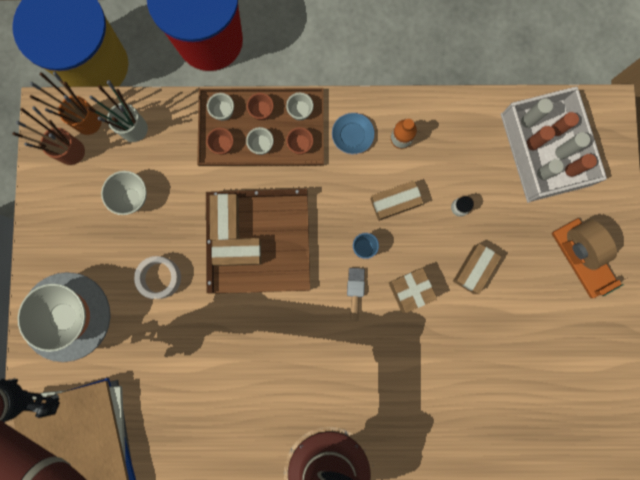

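View pics/side0.png

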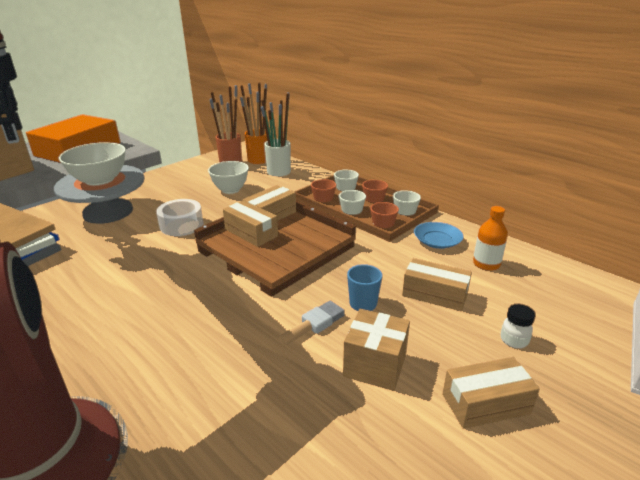

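```bash
cat > h.py <<'E'
from rig import sensors, eyes, order, arm
import cv2,numpy as np
from scipy.spatial.transform import Rotation as Ro
def cam(n,save=None):
    d=eyes.get_image(n)
    if save: cv2.imwrite(f"pics/{save}.png",d["image"])
    d["R"]=cv2.Rodrigues(np.array(d["rvec"]))[0]; d["t"]=np.array(d["tvec"]).ravel(); return d
def ray(d,uv,z):
    uv=np.atleast_2d(uv).astype(float)
    r=np.c_[(uv[:,0]-d["cx"])/d["fx"],(uv[:,1]-d["cy"])/d["fy"],np.ones(len(uv))]@d["R"]
    c=-d["R"].T@d["t"]
    return c+r*((z-c[2])/r[:,2])[:,None]
def proj(d,P):
    q=np.atleast_2d(P)@d["R"].T+d["t"]
    return np.c_[q[:,0]/q[:,2]*d["fx"]+d["cx"],q[:,1]/q[:,2]*d["fy"]+d["cy"]]
def st():
    s=sensors.get_state(); return s
def pale(img,roi=None,sat=60,val=150):
    h=cv2.cvtColor(img,cv2.COLOR_BGR2HSV); m=((h[...,1]<sat)&(h[...,2]>val)).astype(np.uint8)*255
    if roi:
        k=np.zeros_like(m);x0,y0,x1,y1=roi;k[y0:y1,x0:x1]=1;m*=k
    return m
def toolmove(target,yaw):
    """shift in tool axes (mm) and rotvec to reach world TCP target pointing down with tool-y at world yaw (mod pi)"""
    s=st();R=Ro.from_rotvec(s["orientation"])
    best=None
    for k in (-1,0,1,2):
        a=yaw+k*np.pi; y=np.array([np.cos(a),np.sin(a),0]);x=np.array([0,0,-1.]);z=np.cross(x,y)
        T=Ro.from_matrix(np.c_[x,y,z]); rv=(R.inv()*T).as_rotvec()
        if best is None or np.linalg.norm(rv)<np.linalg.norm(best): best=rv
    sh=R.inv().apply(np.array(target)-s["eef_pos"])*1000
    print("pos",s["eef_pos"].round(4),"shift",sh.round(1),"rot",best.round(3))
E
python3 - <<'E'
from h import *
d=cam("top")
im=d["image"]
a=cv2.resize(im[180:300,195:320],None,fx=5,fy=5,interpolation=cv2.INTER_CUBIC)
b=cv2.resize(im[175:320,335:510],None,fx=4,fy=4,interpolation=cv2.INTER_CUBIC)
cv2.imwrite("pics/za.png",a);cv2.imwrite("pics/zb.png",b)
m=pale(im,(195,170,515,320))
cs=cv2.findContours(m,cv2.RETR_EXTERNAL,cv2.CHAIN_APPROX_NONE)[0]
for c in cs:
    if cv2.contourArea(c)<60: continue
    (cx,cy),_,_=cv2.minAreaRect(c)
    z=.087 if cx<320 else .052
    P=(ray(d,c[:,0],z)[:,:2]*1000).astype(np.float32)
    r=cv2.minAreaRect(P); box=cv2.boxPoints(r)
    print(np.round((cx,cy)),[np.round(v,1) for v in r])
E
```

```text
[354. 289.] [array([442.7, -63.8]), array([36.3, 33.7]), np.float64(89.8)]
[414. 290.] [array([ 440.8, -208.1]), array([67.5, 67.5]), np.float64(68.5)]
[479. 268.] [array([ 491.4, -365.5]), array([ 24.7, 107. ]), np.float64(58.0)]
[235. 251.] [array([532.8, 221.3]), array([109.7,  23.9]), np.float64(89.8)]
[222. 217.] [array([614.8, 252.2]), array([106.6,  21.6]), np.float64(0.8)]
[397. 199.] [array([ 663.4, -170.1]), array([ 24.8, 113.4]), np.float64(19.6)]
```

View pics/za.png

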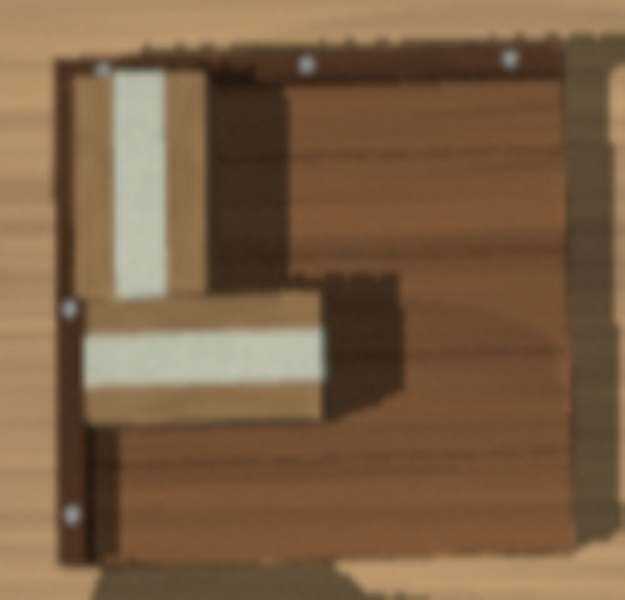

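View pics/zb.png

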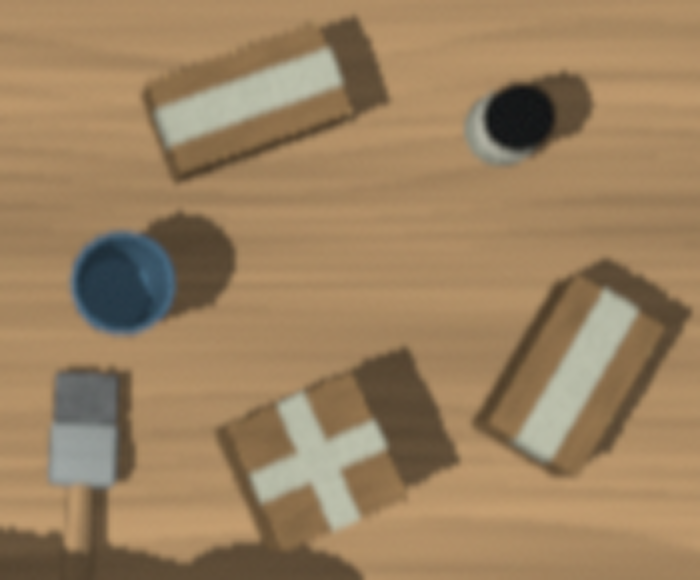

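```bash
python3 - <<'E'
from h import *
d=cam("top")
c=lambda x,y:(195+x/5-.4,180+y/5-.4)
for a in [c(57,60),c(62,565),c(563,42)]: print(a,ray(d,a,.055)[0].round(4))
s=st();print(Ro.from_rotvec(s["orientation"]).as_matrix().round(3))
toolmove([.50,.18,.33],0.0)
E
```

```text
(206.0, 191.6) [0.6827 0.2989 0.055 ]
(207.0, 292.6) [0.4352 0.2922 0.055 ]
(307.20000000000005, 188.0) [0.6906 0.05   0.055 ]
[[-0.     0.355  0.935]
 [-0.001  0.935 -0.355]
 [-1.    -0.001 -0.   ]]
pos [0.2305 0.6074 0.2307] shift [ -98.9 -304.1  403.6] rot [1.208e+00 1.000e-03 1.000e-03]
```

send_rows(
  motion=[
    [[-11,-34,45],[0,0,0]],
    [[-11,-34,45],[0,0,0]],
    [[-11,-34,45],[0,0,0]],
    [[-11,-34,45],[0,0,0]],
    [[-11,-34,45],[0,0,0]],
    [[-11,-34,45],[0,0,0]],
    [[-11,-34,45],[0,0,0]],
    [[-11,-34,45],[-0.13,0,0]],
    [[-11,-15,50],[-0.13,0,0]],
    [[0,0,0],[-0.13,0,0]],
    [[0,0,0],[0,0,0]],
  ],
  grip=1,
  squeeze=40,
)

```text
time_s: 1.62
eef_pos: [0.5251, 0.1862, 0.331]
orientation: [-0.032, 1.57, 0.028]
force: [0.7, 0.3, 0.6]
width: -0.0001
```

```bash
python3 - <<'E'
from h import *
d=cam("wrist","w1")
s=st();print(s["time_s"],s["qpos"].round(2),s["width"],s["force"])
toolmove([.50,.18,.33],np.deg2rad(91.7))
E
```

```text
1.675 [-0.38  0.39  0.    1.54  0.    1.22  1.23] 8.12419080481211e-05 [ 0.62032123 -0.21415731  1.11525046]
pos [0.5253 0.1858 0.331 ] shift [  1.   -4.8 -25.5] rot [0.008 0.001 0.004]
```

View pics/w1.png

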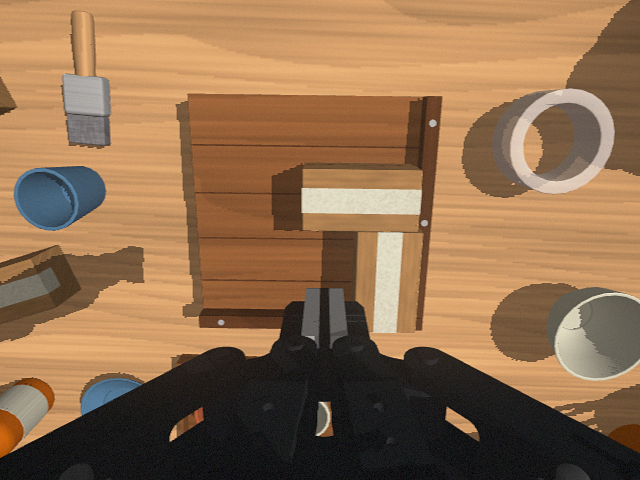

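```bash
python3 - <<'E'
from h import *
im=cv2.imread("pics/w1.png")
cv2.imwrite("pics/z1.png",cv2.resize(im[150:340,280:450],None,fx=3.1,fy=3.1,interpolation=cv2.INTER_CUBIC))
cv2.imwrite("pics/z2.png",cv2.resize(im[85:340,180:450],None,fx=2.3,fy=2.3,interpolation=cv2.INTER_CUBIC))
E
```

```text
(no output)
```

View pics/z1.png

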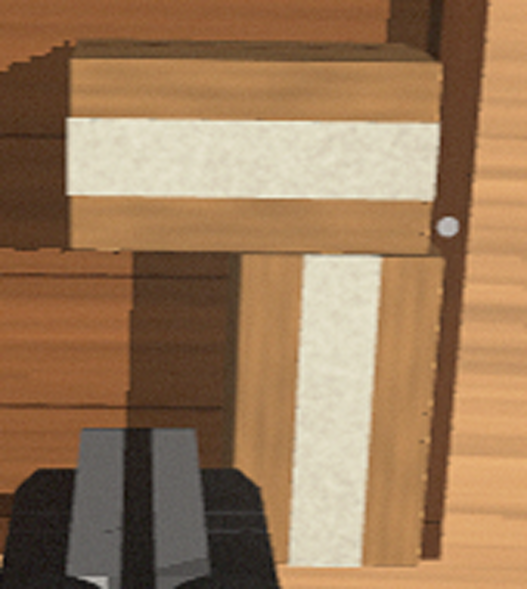

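View pics/z2.png

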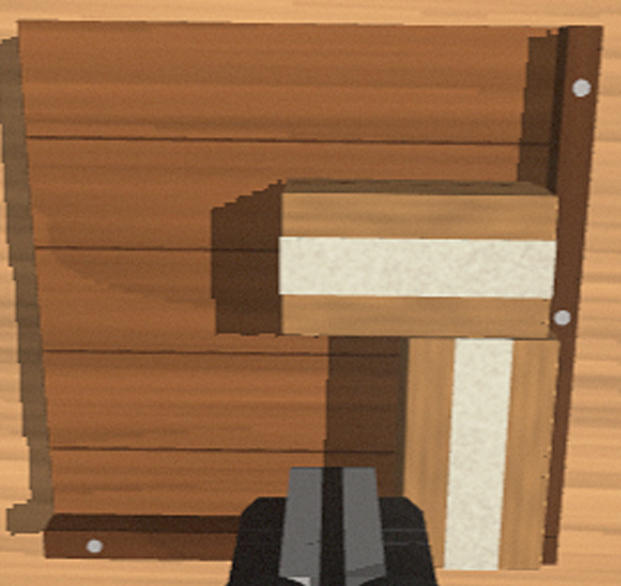

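```bash
python3 - <<'E'
from h import *
d=cam("wrist")
f=lambda u,v:(280+u/3.1,150+v/3.1)
g=lambda u,v:(180+u/2.3,85+v/2.3)
def pr(n,uv,z):
    P=ray(d,uv,z)[:,:2]*1000; print(n,P.round(1).tolist()); return P
N=pr("near",[f(70,58),f(442,62),f(430,253),f(68,248)],.087)
C=pr("corn",[f(241,254),f(444,257),f(420,566),f(235,468)],.087)
O=pr("batt outer",[f(487,0),f(441,558)],.055)
B=pr("slab R edge/near",[g(20,20),g(45,515)],.035)
F=pr("farbatten outer",[g(45,557),g(240,562)],.055)
S=pr("screws",[g(582,88),g(562,318),g(94,546)],.055)
for n,a,b in [("N",N[0],N[1]),("N2",N[3],N[2]),("Cl",C[1],C[2]),("O",O[0],O[1]),("F",F[0],F[1]),("B",B[0],B[1]),("S",S[0],S[1])]:
    v=b-a; print(n,np.linalg.norm(v).round(1),np.degrees(np.arctan2(v[1],v[0])).round(2))
t=cam("top")
print("near in top", proj(t,np.c_[N/1000,np.full(4,.087)]).round(1).tolist())
E
```

```text
near [[504.3, 164.6], [501.4, 275.2], [560.5, 277.6], [563.1, 165.3]]
corn [[563.0, 219.0], [561.6, 282.1], [669.1, 285.3], [635.7, 221.4]]
batt outer [[485.3, 295.1], [683.6, 300.9]]
slab R edge/near [[440.9, 46.9], [677.3, 46.4]]
farbatten outer [[689.6, 51.6], [688.7, 146.5]]
screws [[460.1, 288.3], [560.2, 290.3], [682.7, 75.7]]
N 110.7 91.51
N2 112.4 91.33
Cl 107.6 1.68
O 198.3 1.7
F 94.9 90.56
B 236.4 -0.12
S 100.2 1.18
near in top [[258.7, 262.9], [212.1, 264.3], [211.5, 239.5], [258.6, 238.2]]
```

send_rows(
  motion=[
    [[40,-25,4],[0,0,0]],
    [[60,-25,5],[0,0,0]],
    [[60,0,0],[0,0,0]],
    [[55,0,0],[0,0,0]],
    [[40,0,0],[0,0,0]],
    [[20,0,0],[0,0,0]],
    [[0,0,0],[0,0,0]],
  ],
)

```text
time_s: 2.65
eef_pos: [0.5364, 0.1449, 0.0508]
orientation: [-0.034, 1.563, 0.037]
force: [0.1, -0.2, 0.5]
width: 0.0001
```

```bash
python3 - <<'E'
from h import *
s=st();print(s["time_s"],s["force"].round(1))
toolmove([.5335,.138,.052],np.deg2rad(91.6))
d=cam("wrist","w2")
E
```

```text
2.65 [ 0.1 -0.2  0.5]
pos [0.5364 0.1449 0.0508] shift [-1.3 -6.7 -3.2] rot [ 0.017  0.007 -0.001]
```

View pics/w2.png

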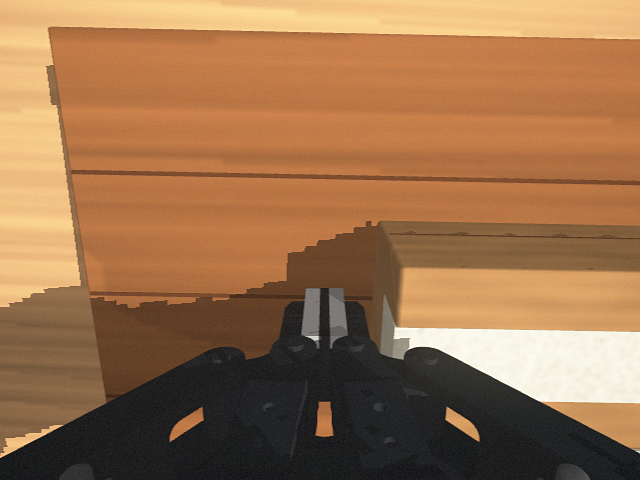

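send_rows(
  motion=[
    [[-7,0,-3],[0.016,0.006,0]],
    [[0,1.5,0],[0,0,0]],
    [[0,1.5,0],[0,0,0]],
    [[0,1.5,0],[0,0,0]],
    [[0,1.5,0],[0,0,0]],
  ],
)

```text
time_s: 3.32
eef_pos: [0.5361, 0.1521, 0.0636]
orientation: [-0.019, 1.56, 0.025]
force: [-0.4, -1.4, -1.0]
width: 0.0
```

send_rows(
  motion=[
    [[0,1.5,0],[0,0,0]],
    [[0,1.5,0],[0,0,0]],
    [[0,1,0],[0,0,0]],
  ],
)

```text
time_s: 3.7
eef_pos: [0.5362, 0.1545, 0.0636]
orientation: [-0.02, 1.56, 0.022]
force: [0.2, -1.3, 0.5]
width: -0.0003
```

send_rows(
  motion=[
    [[0,2,0],[0,0,0]],
    [[0,2,0],[0,0,0]],
    [[0,2,0],[0,0,0]],
  ],
)

```text
time_s: 4.08
eef_pos: [0.5361, 0.1566, 0.0636]
orientation: [-0.022, 1.561, 0.016]
force: [0.3, -5.9, 3.0]
width: -0.0
```

```bash
python3 - <<'E'
from h import *
s=st();print(s["time_s"],s["force"].round(1),s["eef_pos"])
d=cam("wrist","w3")
E
```

```text
4.075 [ 0.3 -5.9  3. ] [0.53606913 0.15661483 0.06362586]
```

View pics/w3.png

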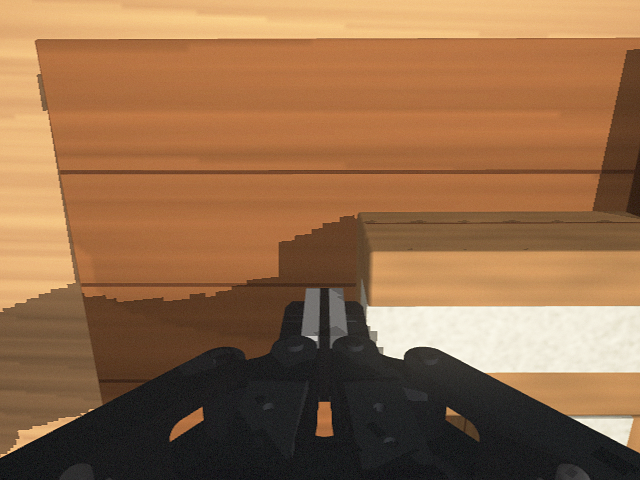

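send_rows(
  motion=[
    [[0,2.5,0],[0,0,0]],
    [[0,2.5,0],[0,0,0]],
  ],
)

```text
time_s: 4.38
eef_pos: [0.536, 0.1565, 0.0637]
orientation: [-0.024, 1.563, 0.007]
force: [-0.7, -6.1, 2.3]
width: 0.0003
```

```bash
python3 - <<'E'
from h import *
d=cam("top","t3")
im=d["image"]
m=pale(im,(200,180,320,290))
cs=cv2.findContours(m,cv2.RETR_EXTERNAL,cv2.CHAIN_APPROX_NONE)[0]
for c in cs:
    if cv2.contourArea(c)<60: continue
    P=(ray(d,c[:,0],.087)[:,:2]*1000).astype(np.float32)
    print([np.round(v,1) for v in cv2.minAreaRect(P)])
cv2.imwrite("pics/t3z.png",cv2.resize(im[180:300,195:320],None,fx=5,fy=5,interpolation=cv2.INTER_CUBIC))
E
```

```text
[array([531.7, 262.9]), array([36.1, 21.5]), np.float64(89.8)]
[array([617.4, 252.1]), array([106.4,  21.6]), np.float64(0.9)]
```

View pics/t3z.png

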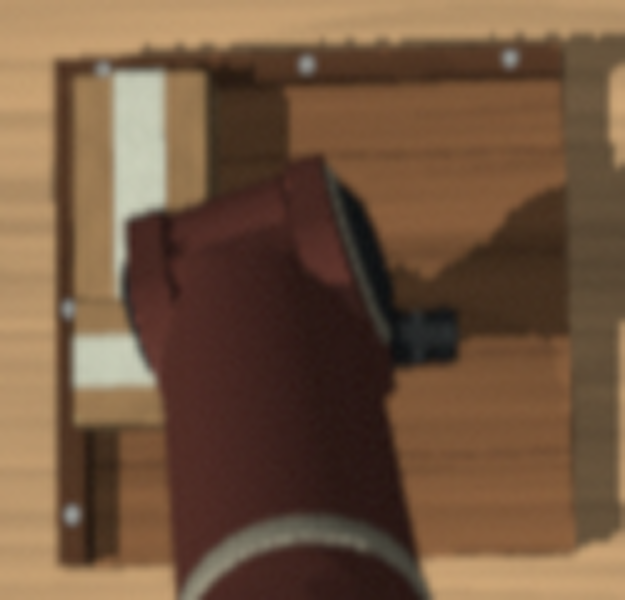

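send_rows(
  motion=[
    [[0,-10,0],[0,0,0]],
    [[-40,-3,0],[0,0,0]],
    [[-15,10,-45],[0,0,0]],
    [[0,40,-20],[0,0,0]],
    [[0,35,0],[0,0,0]],
    [[10,0,0],[0,0,0]],
    [[45,0,0],[0,0,0]],
    [[0,0,0],[0,0,0]],
  ],
)

```text
time_s: 5.42
eef_pos: [0.4682, 0.2334, 0.063]
orientation: [-0.017, 1.56, 0.017]
force: [-0.4, -0.1, -0.3]
width: 0.0
```

```bash
python3 - <<'E'
from h import *
s=st();print(s["time_s"],s["force"].round(1),s["eef_pos"])
toolmove([.492,.226,.058],np.deg2rad(91.6))
d=cam("wrist","w4")
E
```

```text
5.425 [-0.4 -0.1 -0.3] [0.46819085 0.23338294 0.06295295]
pos [0.4682 0.2334 0.063 ] shift [ 5.2 -7.9 23.6] rot [-0.006  0.011  0.   ]
```

View pics/w4.png

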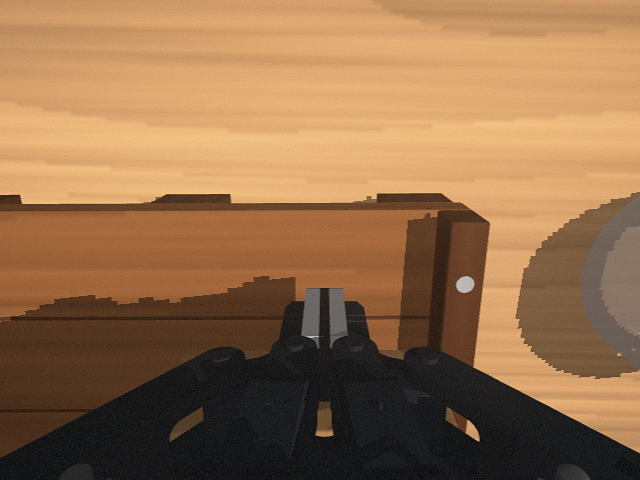

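send_rows(
  motion=[
    [[3,-8,6],[0,0.01,0]],
    [[1,0,5],[0,0,0]],
    [[0,0,4],[0,0,0]],
    [[0,0,3],[0,0,0]],
    [[0,0,2.5],[0,0,0]],
    [[0,0,2.5],[0,0,0]],
  ],
)

```text
time_s: 6.22
eef_pos: [0.4924, 0.2247, 0.0645]
orientation: [-0.014, 1.571, 0.017]
force: [-5.6, -0.0, 3.3]
width: -0.0
```

send_rows(
  motion=[
    [[0,0,2.5],[0,0,0]],
    [[0,0,2.5],[0,0,0]],
    [[0,0,2.5],[0,0,0]],
  ],
)

```text
time_s: 6.6
eef_pos: [0.4921, 0.2248, 0.0641]
orientation: [-0.02, 1.587, 0.017]
force: [-5.2, -0.3, 4.0]
width: -0.0002
```

```bash
cat >> h.py <<'E'
def plan(wps):
    """wps: list of (world target, yaw_deg or None, nrows); prints tool-frame rows"""
    s=st();p=s["eef_pos"].copy();R=Ro.from_rotvec(s["orientation"])
    out=[]
    for tgt,yaw,n in wps:
        tgt=np.array(tgt,float);
        if yaw is None: rv=np.zeros(3)
        else:
            best=None
            for k in (-1,0,1,2):
                a=np.deg2rad(yaw)+k*np.pi; y=np.array([np.cos(a),np.sin(a),0]);x=np.array([0,0,-1.]);z=np.cross(x,y)
                r=(R.inv()*Ro.from_matrix(np.c_[x,y,z])).as_rotvec()
                if best is None or np.linalg.norm(r)<np.linalg.norm(best): best=r
            rv=best
        dp=(tgt-p)/n
        for i in range(n):
            sh=R.inv().apply(dp)*1000
            out.append([[round(float(v),1) for v in sh],[round(float(v),3) for v in rv/n]])
            R=R*Ro.from_rotvec(rv/n)
        p=tgt
    print(len(out)); print(str(out).replace(" ",""))
E
python3 - <<'E'
from h import *
plan([([.478,.225,.07],None,1),([.47,.22,.18],None,2),([.643,-.114,.24],19.6,8),([.643,-.114,.24],19.6,1)])
E
```

```text
12
[[[-5.7,0.6,-14.2],[0.0,0.0,0.0]],[[-54.9,-2.5,-4.9],[0.0,0.0,0.0]],[[-54.9,-2.5,-4.9],[0.0,0.0,0.0]],[[-7.8,-42.3,20.5],[0.156,-0.002,0.001]],[[-7.8,-38.5,26.9],[0.156,-0.002,0.001]],[[-7.8,-33.9,32.6],[0.156,-0.002,0.001]],[[-7.8,-28.4,37.5],[0.156,-0.002,0.001]],[[-7.7,-22.2,41.4],[0.156,-0.002,0.001]],[[-7.7,-15.4,44.4],[0.156,-0.002,0.001]],[[-7.6,-8.3,46.3],[0.156,-0.002,0.001]],[[-7.6,-1.0,47.0],[0.156,-0.002,0.001]],[[0.0,0.0,0.0],[-0.0,-0.0,0.0]]]
```

send_rows(
  motion=[
    [[-6,0.5,-14],[0,0,0]],
    [[-55,-2.5,-5],[0,0,0]],
    [[-55,-2.5,-5],[0,0,0]],
    [[-8,-42,20.5],[0.156,0,0]],
    [[-8,-38.5,27],[0.156,0,0]],
    [[-8,-34,32.5],[0.156,0,0]],
    [[-8,-28.5,37.5],[0.156,0,0]],
    [[-7.5,-22,41.5],[0.156,0,0]],
    [[-7.5,-15.5,44.5],[0.156,0,0]],
    [[-7.5,-8.5,46],[0.156,0,0]],
    [[-7.5,-1,47],[0.156,0,0]],
    [[0,0,0],[0,0,0]],
  ],
  grip=0,
)

```text
time_s: 8.1
eef_pos: [0.645, -0.1202, 0.2531]
orientation: [0.978, 1.334, -0.967]
force: [-1.1, 0.2, -0.3]
width: 0.0854
```

```bash
python3 - <<'E'
from h import *
s=st();print(s["time_s"],s["qpos"].round(2),s["width"])
d=cam("wrist","w5")
plan([([.6634,-.1701,.25],19.6,1)])
E
```

```text
8.1 [-0.07  0.63  0.4   1.39 -0.25  1.16  0.68] 0.08541139849917607
1
[[[2.6,1.0,56.4],[-0.022,-0.001,-0.01]]]
```

View pics/w5.png

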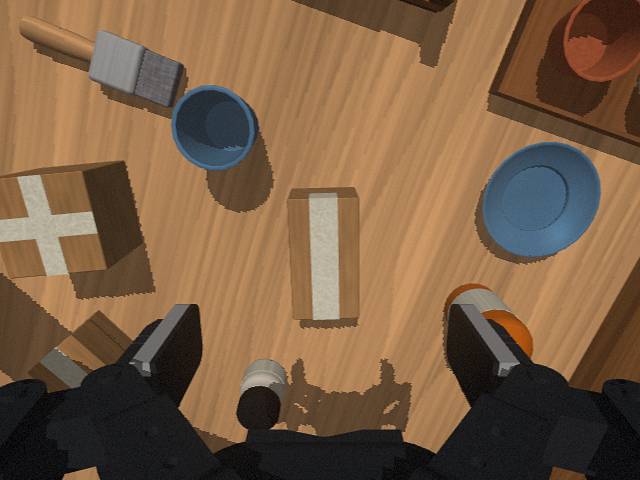

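```bash
python3 - <<'E'
from h import *
d=cam("wrist")
im=d["image"]
m=pale(im,(280,180,370,330))
c=max(cv2.findContours(m,cv2.RETR_EXTERNAL,cv2.CHAIN_APPROX_NONE)[0],key=cv2.contourArea)
P=(ray(d,c[:,0],.052)[:,:2]*1000).astype(np.float32)
print([np.round(v,1) for v in cv2.minAreaRect(P)])
Q=ray(d,[(290,201),(357,199),(359,319),(292,319)],.052)[:,:2]*1000
print(Q.round(1),Q.mean(0))
for i in range(4):
    v=Q[(i+1)%4]-Q[i];print(np.linalg.norm(v).round(1),np.degrees(np.arctan2(v[1],v[0])).round(1))
b=ray(d,[(470,290)],.0);print("bottle",b)
E
```

```text
[array([ 662.8, -169. ]), array([ 23.8, 115.2]), np.float64(19.4)]
[[ 618.7 -124.4]
 [ 671.4 -105.4]
 [ 710.4 -209.6]
 [ 652.4 -228.4]] [ 663.22525018 -166.95110388]
56.1 19.9
111.3 -69.5
61.0 -162.0
109.3 107.9
bottle [[ 0.82188188 -0.16737912  0.        ]]
```

```bash
python3 - <<'E'
from h import *
plan([([.663,-.1685,.21],19.5,2),([.663,-.1685,.06],None,4),([.663,-.1685,.017],None,3)])
E
```

```text
9
[[[21.0,0.0,28.6],[-0.008,-0.002,-0.005]],[[21.1,-0.1,28.6],[-0.008,-0.002,-0.005]],[[37.5,0.0,0.0],[0.0,0.0,0.0]],[[37.5,0.0,-0.0],[0.0,0.0,0.0]],[[37.5,0.0,-0.0],[0.0,0.0,0.0]],[[37.5,0.0,-0.0],[0.0,0.0,0.0]],[[14.3,0.0,-0.0],[0.0,0.0,0.0]],[[14.3,0.0,-0.0],[0.0,0.0,0.0]],[[14.3,0.0,-0.0],[0.0,0.0,0.0]]]
```

send_rows(
  motion=[
    [[21,0,28.5],[-0.008,-0.002,-0.005]],
    [[21,0,28.5],[-0.008,-0.002,-0.005]],
    [[37.5,0,0],[0,0,0]],
    [[37.5,0,0],[0,0,0]],
    [[37.5,0,0],[0,0,0]],
    [[20,0,0],[0,0,0]],
    [[0,0,0],[0,0,0]],
  ],
)

```text
time_s: 9.07
eef_pos: [0.6651, -0.1484, 0.0738]
orientation: [0.946, 1.365, -0.925]
force: [-0.0, 0.2, -0.1]
width: 0.0852
```

```bash
python3 - <<'E'
from h import *
plan([([.663,-.1685,.017],19.5,1)])
E
```

```text
1
[[[56.6,-9.7,18.6],[0.026,-0.011,-0.008]]]
```

send_rows(
  motion=[
    [[0,-5,9.5],[0.026,-0.011,-0.008]],
    [[0,-5,9.5],[0,0,0]],
    [[15,0,0],[0,0,0]],
    [[0,0,0],[0,0,0]],
  ],
)

```text
time_s: 9.57
eef_pos: [0.6641, -0.1703, 0.0617]
orientation: [0.955, 1.345, -0.952]
force: [-0.6, 0.8, -0.3]
width: 0.0853
```

```bash
python3 - <<'E'
from h import *
plan([([.663,-.1685,.017],19.5,1)])
E
```

```text
1
[[[44.6,-0.7,-2.2],[0.001,0.004,-0.005]]]
```

send_rows(
  motion=[
    [[15,-0.7,-2],[0,0.004,-0.005]],
    [[15,0,0],[0,0,0]],
    [[13,0,0],[0,0,0]],
    [[0,0,0],[0,0,0]],
  ],
)

```text
time_s: 10.07
eef_pos: [0.6623, -0.1678, 0.0145]
orientation: [0.955, 1.354, -0.954]
force: [-0.1, 0.2, 0.2]
width: 0.0856
```

send_rows(
  motion=[
    [[0,0,0],[0,0,0]],
    [[0,0,0],[0,0,0]],
    [[0,0,0],[0,0,0]],
    [[0,0,0],[0,0,0]],
  ],
  grip=1,
  squeeze=30,
)

```text
time_s: 10.58
eef_pos: [0.6626, -0.1678, 0.0148]
orientation: [0.955, 1.353, -0.954]
force: [-0.1, 0.0, -2.2]
width: 0.0604
```

```bash
python3 - <<'E'
from h import *
plan([([.6626,-.1678,.04],None,1),([.66,-.165,.16],None,3),([.6223,.1585,.16],1.6,10)])
E
```

```text
14
[[[-25.2,0.0,-0.1],[0.0,0.0,0.0]],[[-40.0,-0.5,-1.2],[0.0,0.0,0.0]],[[-40.0,-0.5,-1.2],[0.0,0.0,0.0]],[[-40.0,-0.5,-1.2],[0.0,0.0,0.0]],[[0.1,7.3,-31.7],[0.031,-0.0,0.0]],[[0.0,6.3,-32.0],[0.031,-0.0,0.0]],[[0.0,5.3,-32.1],[0.031,-0.0,0.0]],[[0.0,4.3,-32.3],[0.031,-0.0,0.0]],[[0.0,3.3,-32.4],[0.031,-0.0,0.0]],[[0.0,2.2,-32.5],[0.031,-0.0,0.0]],[[0.0,1.2,-32.5],[0.031,-0.0,0.0]],[[0.0,0.2,-32.6],[0.031,-0.0,0.0]],[[0.0,-0.8,-32.6],[0.031,-0.0,0.0]],[[0.0,-1.8,-32.5],[0.031,-0.0,0.0]]]
```

send_rows(
  motion=[
    [[-25,0,0],[0,0,0]],
    [[-40,-0.5,-1],[0,0,0]],
    [[-40,-0.5,-1],[0,0,0]],
    [[-40,-0.5,-1],[0,0,0]],
    [[0,7.5,-20],[0.031,0,0]],
    [[0,6.5,-36],[0.031,0,0]],
    [[0,5.5,-36],[0.031,0,0]],
    [[0,4.5,-36],[0.031,0,0]],
    [[0,3.5,-36],[0.031,0,0]],
    [[0,2,-36],[0.031,0,0]],
    [[0,1,-36],[0.031,0,0]],
    [[0,0,-36],[0.031,0,0]],
    [[0,-1,-30],[0.031,0,0]],
    [[0,-2,-20],[0.031,0,0]],
    [[0,0,0],[0,0,0]],
  ],
)

```text
time_s: 12.45
eef_pos: [0.6182, 0.1674, 0.1627]
orientation: [1.193, 1.227, -1.199]
force: [-0.0, 0.1, -1.6]
width: 0.0607
```

```bash
python3 - <<'E'
from h import *
s=st();print(s["time_s"],s["force"].round(1),s["width"])
plan([([.6223,.1585,.16],1.6,1)])
cam("wrist","w6")
E
```

```text
12.45 [-0.   0.1 -1.6] 0.06071253537387952
1
[[[2.7,4.0,9.0],[-0.008,-0.004,0.008]]]
```

View pics/w6.png

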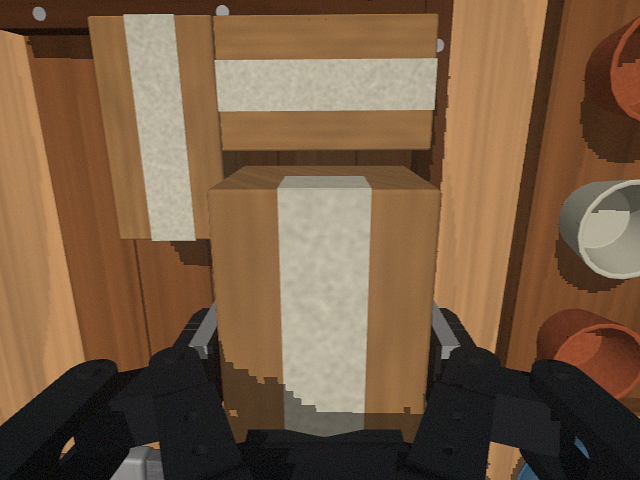

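```bash
python3 - <<'E'
from h import *
d=cam("wrist")
print((ray(d,[(213,188),(438,188)],.200)*1000).round(1))
print("corner carton (right side edge)",(ray(d,[(222,149),(430,149)],.087)*1000).round(1))
print("near right end",(ray(d,[(120,239),(210,240)],.087)*1000).round(1))
print("near x-faces",(ray(d,[(90,17),(215,60),(120,239),(215,150)],.087)*1000).round(1))
print("corner far end",(ray(d,[(438,15),(433,145)],.087)*1000).round(1))
print("batten top inner edge",(ray(d,[(445,150),(413,149)],.055)*1000).round(1))
E
```

```text
[[588.9 218.2 200. ]
 [646.1 219.2 200. ]]
corner carton (right side edge) [[563.8 218.4  87. ]
 [670.7 220.2  87. ]]
near right end [[505.2 168.8  87. ]
 [554.6 169.2  87. ]]
near x-faces [[504.2 278.9  87. ]
 [562.6 260.9  87. ]
 [505.2 168.8  87. ]
 [560.1 217.8  87. ]]
corner far end [[669.  282.3  87. ]
 [672.1 222.2  87. ]]
batten top inner edge [[687.3 217.3  55. ]
 [668.5 217.6  55. ]]
```

send_rows(
  motion=[
    [[10,4,7.5],[-0.008,-0.004,0.008]],
    [[30,0,0],[0,0,0]],
    [[30,0,0],[0,0,0]],
    [[15,0,0],[0,0,0]],
    [[8,0,0],[0,0,0]],
    [[0,0,0],[0,0,0]],
  ],
)

```text
time_s: 13.3
eef_pos: [0.6265, 0.1427, 0.0675]
orientation: [1.196, 1.203, -1.201]
force: [-0.1, 0.6, -1.6]
width: 0.0601
```

```bash
python3 - <<'E'
from h import *
s=st();print(s["time_s"],s["force"].round(1),s["width"])
plan([([.6225,.160,.0498],1.6,1)])
E
```

```text
13.3 [-0.1  0.6 -1.6] 0.06006734795243081
1
[[[17.5,-3.9,-17.6],[-0.016,0.01,-0.005]]]
```

send_rows(
  motion=[
    [[0,-2,-9],[-0.015,0.01,-0.005]],
    [[0,-2,-8],[0,0,0]],
    [[6,0,0],[0,0,0]],
    [[4,0,0],[0,0,0]],
    [[0,0,0],[0,0,0]],
  ],
)

```text
time_s: 13.92
eef_pos: [0.6236, 0.1623, 0.0595]
orientation: [1.191, 1.221, -1.182]
force: [-0.5, -0.2, -1.2]
width: 0.0607
```

```bash
python3 - <<'E'
from h import *
s=st();print(s["time_s"],s["force"].round(1),s["width"])
plan([([.6225,.160,.0498],1.6,1)])
E
```

```text
13.925 [-0.5 -0.2 -1.2] 0.06069792734915466
1
[[[9.7,-1.2,2.3],[0.002,-0.002,-0.005]]]
```

send_rows(
  motion=[
    [[3,-1,2],[0,0,0]],
    [[3,0,0],[0,0,0]],
    [[2,0,0],[0,0,0]],
    [[1,0,0],[0,0,0]],
    [[0,0,0],[0,0,0]],
  ],
)

```text
time_s: 14.55
eef_pos: [0.6229, 0.1592, 0.0498]
orientation: [1.192, 1.22, -1.183]
force: [-0.5, 0.9, -2.3]
width: 0.0609
```

send_rows(
  motion=[
    [[1,0,0],[0,0,0]],
    [[1,0,0],[0,0,0]],
  ],
)

```text
time_s: 14.8
eef_pos: [0.623, 0.1592, 0.0497]
orientation: [1.192, 1.221, -1.183]
force: [-2.5, -0.6, 6.6]
width: 0.0605
```

Contact with the slab. Release partly, then raise.

send_rows(
  motion=[
    [[0,0,0],[0,0,0]],
    [[0,0,0],[0,0,0]],
    [[-4,0,0],[0,0,0]],
    [[-20,0,0],[0,0,0]],
    [[-40,0,0],[0,0,0]],
    [[-20,0,0],[0,0,0]],
    [[0,0,0],[0,0,0]],
  ],
  grip=0.17,
)

```text
time_s: 15.68
eef_pos: [0.6249, 0.159, 0.1405]
orientation: [1.197, 1.215, -1.177]
force: [0.1, 0.5, 0.7]
width: 0.0709
```

```bash
python3 - <<'E'
from h import *
s=st();print(s["time_s"],s["force"].round(1),s["width"],s["eef_pos"])
cam("wrist","w7")
d=cam("top","t7");cv2.imwrite("pics/t7z.png",cv2.resize(d["image"][180:300,195:320],None,fx=5,fy=5,interpolation=cv2.INTER_CUBIC))
E
```

```text
15.675 [0.1 0.5 0.7] 0.07089712721589549 [0.62493239 0.15895827 0.14052654]
```

View pics/w7.png

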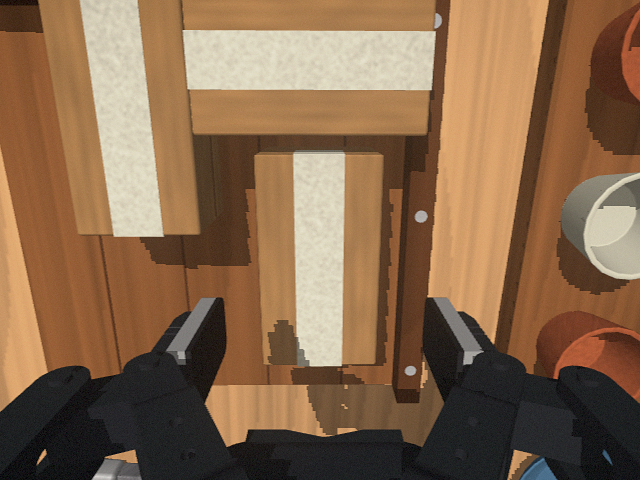

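```bash
python3 - <<'E'
from h import *
d=cam("wrist")
Q=ray(d,[(256,154),(382,154),(382,364),(264,364)],.087)[:,:2]*1000
print(Q.round(1).tolist(),Q.mean(0).round(1))
for i in range(4):
    v=Q[(i+1)%4]-Q[i];print(np.linalg.norm(v).round(1),np.degrees(np.arctan2(v[1],v[0])).round(1))
m=pale(d["image"],(260,120,380,390))
c=max(cv2.findContours(m,cv2.RETR_EXTERNAL,cv2.CHAIN_APPROX_NONE)[0],key=cv2.contourArea)
print([np.round(v,1) for v in cv2.minAreaRect((ray(d,c[:,0],.087)[:,:2]*1000).astype(np.float32))])
plan([([.570,.152,.12],1.6,2),([.570,.152,.058],1.6,2)])
E
```

```text
[[590.8, 211.7], [648.4, 213.2], [655.7, 103.2], [593.0, 101.9]] [622.  157.5]
57.6 1.5
110.3 -86.2
62.7 -178.8
109.8 91.2
[array([622.4, 156.7]), array([ 24. , 113.4]), np.float64(1.5)]
4
[[[8.4,-26.6,2.7],[0.0,-0.001,-0.003]],[[8.5,-26.6,2.7],[0.0,-0.001,-0.003]],[[31.0,-0.0,0.0],[0.0,-0.0,-0.0]],[[31.0,0.0,0.0],[0.0,-0.0,-0.0]]]
```

send_rows(
  motion=[
    [[0,-27,2],[0,0,0]],
    [[8,-27,2],[0,0,0]],
    [[0,0,0],[0,0,0]],
  ],
  grip=1,
)

```text
time_s: 16.2
eef_pos: [0.5656, 0.1529, 0.125]
orientation: [1.188, 1.222, -1.188]
force: [0.2, 0.8, 0.3]
width: 0.0166
```

```bash
python3 - <<'E'
from h import *
print(st()["width"])
plan([([.570,.152,.12],1.6,1),([.570,.152,.058],None,2)])
E
```

```text
0.016550750207501186
3
[[[5.0,4.4,1.0],[0.0,0.0,-0.0]],[[31.0,-0.0,-0.0],[0.0,0.0,0.0]],[[31.0,-0.0,-0.0],[0.0,0.0,0.0]]]
```

send_rows(
  motion=[
    [[0,5,1],[0,0,0]],
    [[25,0,0],[0,0,0]],
    [[25,0,0],[0,0,0]],
    [[8,0,0],[0,0,0]],
    [[0,0,0],[0,0,0]],
  ],
)

```text
time_s: 16.82
eef_pos: [0.5781, 0.1519, 0.0656]
orientation: [1.192, 1.216, -1.183]
force: [-0.0, -0.6, 0.1]
width: -0.0003
```

```bash
python3 - <<'E'
from h import *
print(st()["width"],st()["time_s"])
plan([([.5765,.155,.058],1.6,1)])
E
```

```text
-0.0002602646642938073 16.825
1
[[[7.6,-1.6,-3.1],[0.0,0.001,-0.008]]]
```

send_rows(
  motion=[
    [[5,0,-3],[0,0,0]],
    [[0,2.5,0],[0,0,0]],
    [[0,2.5,0],[0,0,0]],
    [[0,2.5,0],[0,0,0]],
    [[0,2.5,0],[0,0,0]],
    [[0,2.5,0],[0,0,0]],
    [[0,2.5,0],[0,0,0]],
    [[0,2,0],[0,0,0]],
  ],
)

```text
time_s: 17.82
eef_pos: [0.5962, 0.156, 0.0623]
orientation: [1.192, 1.217, -1.182]
force: [-1.9, -0.2, -0.0]
width: -0.0001
```

```bash
python3 - <<'E'
from h import *
print(st()["time_s"]);toolmove([.5995,.155,.058],np.deg2rad(1.6))
E
```

```text
17.825
pos [0.5962 0.156  0.0623] shift [4.3 3.3 1.1] rot [ 0.001 -0.    -0.008]
```

send_rows(
  motion=[
    [[0,1.5,0],[0,0,0]],
    [[0,1.5,0],[0,0,0]],
    [[0,1.5,0],[0,0,0]],
    [[0,1.5,0],[0,0,0]],
  ],
)

```text
time_s: 18.32
eef_pos: [0.5988, 0.1561, 0.0617]
orientation: [1.188, 1.224, -1.188]
force: [-5.3, -0.3, 2.7]
width: -0.0001
```

send_rows(
  motion=[
    [[0,2,0],[0,0,0]],
    [[0,2,0],[0,0,0]],
    [[0,2,0],[0,0,0]],
  ],
)

```text
time_s: 18.7
eef_pos: [0.5982, 0.1562, 0.0612]
orientation: [1.181, 1.235, -1.199]
force: [-6.3, 0.2, 4.2]
width: -0.0002
```

send_rows(
  motion=[
    [[-5,-6,0],[0,0,0]],
    [[-45,-2,0],[0,0,0]],
    [[-10,10,25],[0,0,0]],
    [[0,20,35],[0,0,0]],
    [[0,25,22],[0,0,0]],
    [[0,0,0],[0,0,0]],
  ],
)

```text
time_s: 19.45
eef_pos: [0.6583, 0.0739, 0.1279]
orientation: [1.19, 1.217, -1.18]
force: [0.1, 0.3, 0.1]
width: -0.0001
```

```bash
python3 - <<'E'
from h import *
print(st()["time_s"]);plan([([.645,.078,.11],1.6,1),([.645,.078,.058],None,2)])
cam("wrist","w8")
E
```

```text
19.45
3
[[[17.7,-13.3,-4.5],[0.003,0.0,-0.009]],[[26.0,0.0,-0.0],[0.0,0.0,0.0]],[[26.0,0.0,-0.0],[0.0,0.0,0.0]]]
```

View pics/w8.png

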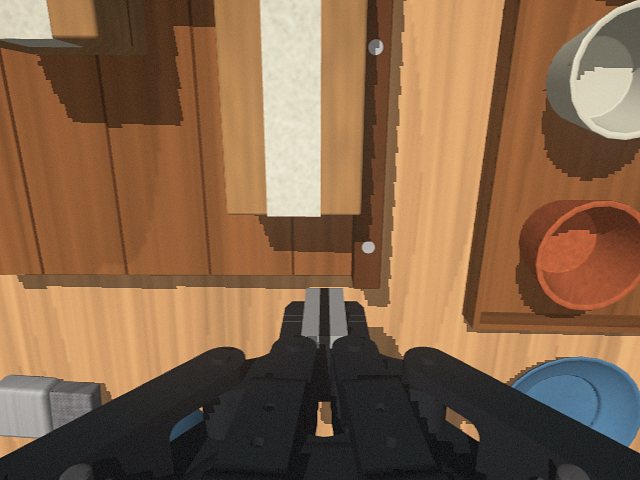

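send_rows(
  motion=[
    [[8,-13,-2],[0,0,-0.008]],
    [[25,-1,0],[0,0,0]],
    [[25,0,0],[0,0,0]],
    [[5,0,0],[0,0,0]],
    [[0,0,0],[0,0,0]],
  ],
)

```text
time_s: 20.12
eef_pos: [0.6429, 0.0849, 0.0655]
orientation: [1.187, 1.229, -1.172]
force: [-0.2, 0.4, -0.4]
width: -0.0003
```

```bash
python3 - <<'E'
from h import *
print(st()["time_s"],st()["force"].round(1));plan([([.644,.090,.058],1.6,1)])
E
```

```text
20.125 [-0.2  0.4 -0.4]
1
[[[7.5,1.3,-5.0],[0.013,-0.006,-0.006]]]
```

send_rows(
  motion=[
    [[5,1,-2],[0.013,-0.006,-0.006]],
    [[0,0,-2.5],[0,0,0]],
    [[0,0,-2.5],[0,0,0]],
    [[0,0,-2],[0,0,0]],
    [[0,0,-2],[0,0,0]],
    [[0,0,-2],[0,0,0]],
  ],
)

```text
time_s: 20.88
eef_pos: [0.6448, 0.0974, 0.0626]
orientation: [1.19, 1.218, -1.189]
force: [0.3, -3.2, -0.4]
width: 0.0002
```

send_rows(
  motion=[
    [[0,0,-2],[0,0,0]],
    [[0,0,-2],[0,0,0]],
    [[0,0,-2],[0,0,0]],
  ],
)

```text
time_s: 21.25
eef_pos: [0.6448, 0.0975, 0.0627]
orientation: [1.187, 1.21, -1.195]
force: [-0.2, -4.4, -1.4]
width: -0.0001
```

send_rows(
  motion=[
    [[0,0,-3],[0,0,0]],
    [[0,0,-3],[0,0,0]],
  ],
)

```text
time_s: 21.5
eef_pos: [0.6448, 0.0974, 0.0628]
orientation: [1.184, 1.202, -1.202]
force: [-0.2, -5.9, -1.4]
width: 0.0
```

```bash
python3 - <<'E'
from h import *
print(st()["time_s"],st()["force"].round(1));plan([([.645,.085,.065],1.6,1),([.64,.080,.16],1.6,2),([.60,.03,.22],1.6,2)])
E
```

```text
21.5 [-0.2 -5.9 -1.4]
5
[[[-2.0,0.0,12.4],[-0.009,0.018,-0.003]],[[-47.5,-2.6,2.4],[-0.0,0.0,0.0]],[[-47.5,-2.6,2.4],[-0.0,0.0,0.0]],[[-30.0,-20.7,24.4],[-0.0,0.0,0.0]],[[-30.0,-20.7,24.4],[-0.0,0.0,0.0]]]
```

```bash
python3 - <<'E'
from h import *
plan([([.645,.083,.065],1.6,1),([.64,.070,.18],None,2),([.445,-.336,.25],58,10)])
E
```

```text
13
[[[-1.9,-0.0,14.4],[-0.009,0.018,-0.003]],[[-57.5,-2.7,6.4],[0.0,0.0,0.0]],[[-57.5,-2.7,6.4],[0.0,0.0,0.0]],[[-7.0,-20.6,40.0],[-0.098,0.0,0.0]],[[-7.0,-24.5,37.8],[-0.098,0.0,0.0]],[[-7.0,-28.1,35.2],[-0.098,0.0,0.0]],[[-7.0,-31.4,32.3],[-0.098,0.0,0.0]],[[-7.0,-34.4,29.1],[-0.098,0.0,0.0]],[[-7.0,-37.1,25.5],[-0.098,0.0,0.0]],[[-7.0,-39.4,21.8],[-0.098,0.0,0.0]],[[-7.0,-41.4,17.8],[-0.098,0.0,0.0]],[[-7.0,-42.9,13.6],[-0.098,0.0,0.0]],[[-7.0,-44.1,9.4],[-0.098,0.0,0.0]]]
```

send_rows(
  motion=[
    [[-2,0,14],[-0.009,0.018,-0.003]],
    [[-57,-2.5,6],[0,0,0]],
    [[-57,-2.5,6],[0,0,0]],
    [[-7,-20.5,40],[-0.098,0,0]],
    [[-7,-24.5,38],[-0.098,0,0]],
    [[-7,-28,35],[-0.098,0,0]],
    [[-7,-31.5,32.5],[-0.098,0,0]],
    [[-7,-34.5,29],[-0.098,0,0]],
    [[-7,-37,25.5],[-0.098,0,0]],
    [[-7,-39.5,22],[-0.098,0,0]],
    [[-7,-41.5,18],[-0.098,0,0]],
    [[-7,-43,13.5],[-0.098,0,0]],
    [[-7,-44,9.5],[-0.098,0,0]],
    [[0,0,0],[0,0,0]],
    [[0,0,0],[0,0,0]],
  ],
  grip=0,
)

```text
time_s: 23.38
eef_pos: [0.4647, -0.3256, 0.2499]
orientation: [0.426, 1.516, -0.362]
force: [0.4, 1.0, -0.9]
width: 0.0855
```

```bash
python3 - <<'E'
from h import *
s=st();print(s["time_s"],s["qpos"].round(2))
cam("wrist","w9")
t=cam("top","t9");cv2.imwrite("pics/t9z.png",cv2.resize(t["image"][180:300,195:320],None,fx=5,fy=5,interpolation=cv2.INTER_CUBIC))
plan([([.4914,-.3655,.08],58,1)])
E
```

```text
23.375 [ 0.45  0.47  0.22  1.65 -0.17  1.03  1.8 ]
1
[[[169.1,-28.7,41.6],[0.055,0.006,-0.042]]]
```

View pics/w9.png

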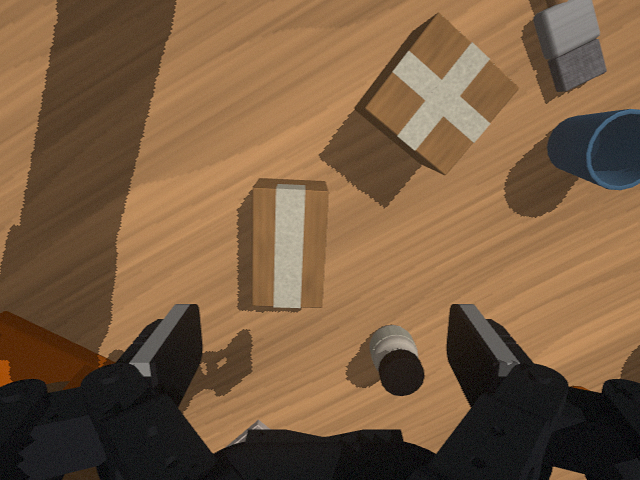

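View pics/t9z.png

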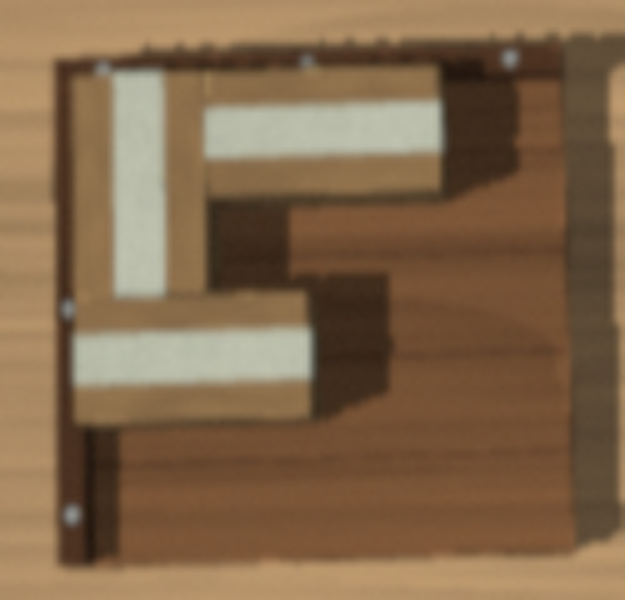

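```bash
python3 - <<'E'
from h import *
d=cam("wrist")
m=pale(d["image"],(240,175,340,320))
c=max(cv2.findContours(m,cv2.RETR_EXTERNAL,cv2.CHAIN_APPROX_NONE)[0],key=cv2.contourArea)
print([np.round(v,1) for v in cv2.minAreaRect((ray(d,c[:,0],.052)[:,:2]*1000).astype(np.float32))])
Q=ray(d,[(254,189),(327,191),(322,307),(253,306)],.052)[:,:2]*1000
print(Q.round(1).tolist(),Q.mean(0).round(1))
for i in range(4):
    v=Q[(i+1)%4]-Q[i];print(np.linalg.norm(v).round(1),np.degrees(np.arctan2(v[1],v[0])).round(1))
p=Q.mean(0)/1000
plan([([p[0],p[1],.16],57.9,3)])
E
```

```text
[array([ 491.5, -365.6]), array([ 23.8, 107.5]), np.float64(58.0)]
[[431.3, -363.8], [462.1, -312.5], [552.3, -367.2], [520.6, -419.9]] [ 491.6 -365.8]
59.8 59.1
105.5 -31.2
61.5 -121.0
105.4 147.9
3
[[[29.7,-8.6,14.2],[0.019,0.002,-0.014]],[[29.8,-7.9,14.4],[0.019,0.002,-0.014]],[[29.8,-7.2,14.6],[0.019,0.002,-0.014]]]
```

send_rows(
  motion=[
    [[30,-9,14],[0.019,0.002,-0.014]],
    [[30,-8,14.5],[0.019,0.002,-0.014]],
    [[30,-7.5,14.5],[0.019,0.002,-0.014]],
    [[40,0,0],[0,0,0]],
    [[30,0,0],[0,0,0]],
    [[0,0,0],[0,0,0]],
  ],
)

```text
time_s: 24.28
eef_pos: [0.5001, -0.358, 0.0853]
orientation: [0.432, 1.525, -0.425]
force: [1.0, 1.2, 1.1]
width: 0.0847
```

```bash
python3 - <<'E'
from h import *
plan([([.4915,-.3657,.015],58,1)])
E
```

```text
1
[[[70.2,-11.4,-3.4],[0.011,0.002,-0.005]]]
```

send_rows(
  motion=[
    [[5,-6,-2],[0.011,0.002,-0.005]],
    [[15,-5,-1],[0,0,0]],
    [[0,0,0],[0,0,0]],
  ],
)

```text
time_s: 24.65
eef_pos: [0.4935, -0.3665, 0.0672]
orientation: [0.435, 1.521, -0.438]
force: [-0.1, -0.3, -0.7]
width: 0.0851
```

```bash
python3 - <<'E'
from h import *
plan([([.4915,-.3657,.015],58,1)])
E
```

```text
1
[[[52.1,-0.4,-2.3],[0.001,0.005,0.0]]]
```

send_rows(
  motion=[
    [[17,-0.5,-2],[0,0.005,0]],
    [[17,0,0],[0,0,0]],
    [[15,0,0],[0,0,0]],
    [[2,0,0],[0,0,0]],
  ],
)

```text
time_s: 25.15
eef_pos: [0.4917, -0.3661, 0.013]
orientation: [0.437, 1.526, -0.437]
force: [0.1, 0.2, -0.1]
width: 0.0856
```

send_rows(
  motion=[
    [[0,0,0],[0,0,0]],
    [[0,0,0],[0,0,0]],
    [[0,0,0],[0,0,0]],
    [[0,0,0],[0,0,0]],
  ],
  grip=1,
  squeeze=30,
)

```text
time_s: 25.65
eef_pos: [0.4918, -0.366, 0.0128]
orientation: [0.437, 1.526, -0.437]
force: [0.1, -0.7, -2.3]
width: 0.0624
```

```bash
python3 - <<'E'
from h import *
ex=np.array([np.cos(.028),np.sin(.028)]);ey=np.array([-ex[1],ex[0]])
# far end of M2 against M1 near face (x~613 @y156); left side against near right end (y~170.5 @x536)
print(Ro.from_rotvec(st()["orientation"]).as_matrix()[:,1])
E
```

```text
[5.29389426e-01 8.48378946e-01 3.44365250e-07]
```

```bash
python3 - <<'E'
from h import *
plan([([.4918,-.366,.04],None,1),([.492,-.365,.16],None,3),([.552,.1155,.16],91.6,12)])
E
```

```text
16
[[[-27.2,-0.0,0.0],[0.0,0.0,0.0]],[[-40.0,0.3,-0.1],[0.0,0.0,0.0]],[[-40.0,0.3,-0.1],[0.0,0.0,0.0]],[[-40.0,0.3,-0.1],[0.0,0.0,0.0]],[[-0.0,36.6,-17.0],[-0.049,0.0,0.0]],[[-0.0,37.4,-15.1],[-0.049,0.0,0.0]],[[-0.0,38.1,-13.3],[-0.049,0.0,0.0]],[[-0.0,38.7,-11.4],[-0.049,0.0,0.0]],[[-0.0,39.2,-9.5],[-0.049,0.0,0.0]],[[-0.0,39.6,-7.6],[-0.049,0.0,0.0]],[[-0.0,40.0,-5.7],[-0.049,0.0,0.0]],[[-0.0,40.2,-3.7],[-0.049,0.0,0.0]],[[-0.0,40.3,-1.7],[-0.049,0.0,0.0]],[[-0.0,40.4,0.2],[-0.049,0.0,0.0]],[[-0.0,40.3,2.2],[-0.049,0.0,0.0]],[[-0.0,40.1,4.2],[-0.049,0.0,0.0]]]
```

send_rows(
  motion=[
    [[-27,0,0],[0,0,0]],
    [[-40,0,0],[0,0,0]],
    [[-40,0,0],[0,0,0]],
    [[-40,0,0],[0,0,0]],
    [[0,25,-12],[-0.049,0,0]],
    [[0,37.5,-15],[-0.049,0,0]],
    [[0,38,-13.5],[-0.049,0,0]],
    [[0,38.5,-11.5],[-0.049,0,0]],
    [[0,39,-9.5],[-0.049,0,0]],
    [[0,39.5,-7.5],[-0.049,0,0]],
    [[0,40,-5.5],[-0.049,0,0]],
    [[0,40,-3.5],[-0.049,0,0]],
    [[0,40,-2],[-0.049,0,0]],
    [[0,40,0],[-0.049,0,0]],
    [[0,35,2],[-0.049,0,0]],
    [[0,25,4],[-0.049,0,0]],
    [[0,0,0],[0,0,0]],
  ],
)

```text
time_s: 27.78
eef_pos: [0.5403, 0.0949, 0.1617]
orientation: [-0.035, 1.579, 0.038]
force: [-0.9, 0.2, -3.3]
width: 0.0627
```

```bash
python3 - <<'E'
from h import *
s=st();print(s["time_s"],s["force"].round(1),s["width"],s["qpos"].round(2))
plan([([.552,.1155,.16],91.6,1)])
cam("wrist","w10")
E
```

```text
27.775 [-0.9  0.2 -3.3] 0.06273836107743165 [-0.26  0.54  0.08  1.8  -0.06  0.81  1.46]
1
[[[1.6,20.0,12.6],[0.019,-0.009,-0.001]]]
```

View pics/w10.png

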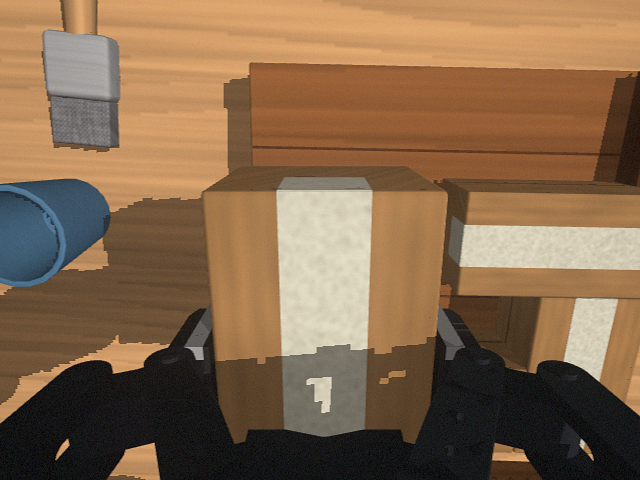

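```bash
python3 - <<'E'
from h import *
d=cam("wrist")
print((ray(d,[(204,191),(447,191)],.201)*1000).round(1), st()["eef_pos"])
print("near right end",(ray(d,[(447,191),(453,205)],.087)*1000).round(1))
E
```

```text
[[488.4  60.8 201. ]
 [485.9 121.5 201. ]] [0.5401603  0.09111334 0.16161205]
near right end [[504.3 156.3  87. ]
 [511.6 160.4  87. ]]
```

send_rows(
  motion=[
    [[0,12,6],[0.019,-0.009,0]],
    [[0,12,6],[0,0,0]],
    [[20,0,0],[0,0,0]],
    [[20,0,0],[0,0,0]],
    [[15,0,0],[0,0,0]],
    [[0,0,0],[0,0,0]],
  ],
)

```text
time_s: 28.62
eef_pos: [0.5551, 0.115, 0.1055]
orientation: [-0.013, 1.567, 0.01]
force: [-0.3, 0.1, -3.1]
width: 0.0626
```

```bash
python3 - <<'E'
from h import *
plan([([.551,.1155,.0478],91.6,1)])
E
```

```text
1
[[[57.7,0.7,-4.3],[-0.014,0.004,0.002]]]
```

send_rows(
  motion=[
    [[10,0.5,-4],[-0.014,0.004,0]],
    [[15,0,0],[0,0,0]],
    [[12,0,0],[0,0,0]],
    [[6,0,0],[0,0,0]],
    [[0,0,0],[0,0,0]],
  ],
)

```text
time_s: 29.25
eef_pos: [0.5521, 0.1155, 0.0606]
orientation: [-0.024, 1.569, 0.021]
force: [0.1, -0.7, -2.2]
width: 0.0631
```

```bash
python3 - <<'E'
from h import *
plan([([.551,.1155,.0478],91.6,1)])
E
```

```text
1
[[[12.8,0.0,-1.1],[0.001,0.002,0.002]]]
```

send_rows(
  motion=[
    [[4,0,-1],[0,0,0]],
    [[4,0,0],[0,0,0]],
    [[2,0,0],[0,0,0]],
    [[1,0,0],[0,0,0]],
    [[0,0,0],[0,0,0]],
  ],
)

```text
time_s: 29.88
eef_pos: [0.552, 0.1156, 0.0498]
orientation: [-0.023, 1.566, 0.022]
force: [-0.5, 0.4, -3.2]
width: 0.0629
```

send_rows(
  motion=[
    [[1,0,0],[0,0,0]],
    [[1,0,0],[0,0,0]],
  ],
)

```text
time_s: 30.12
eef_pos: [0.5523, 0.1157, 0.0479]
orientation: [-0.023, 1.566, 0.022]
force: [0.4, 0.0, -1.1]
width: 0.0624
```

send_rows(
  motion=[
    [[1,0,0],[0,0,0]],
  ],
)

```text
time_s: 30.25
eef_pos: [0.5525, 0.1156, 0.0477]
orientation: [-0.023, 1.565, 0.022]
force: [-0.9, -1.5, 6.8]
width: 0.0624
```

send_rows(
  motion=[
    [[0,0,0],[0,0,0]],
    [[0,0,0],[0,0,0]],
    [[-4,0,0],[0,0,0]],
    [[-20,0,0],[0,0,0]],
    [[-40,0,0],[0,0,0]],
    [[-20,0,0],[0,0,0]],
    [[0,0,0],[0,0,0]],
  ],
  grip=0.15,
)

```text
time_s: 31.12
eef_pos: [0.5536, 0.1161, 0.1355]
orientation: [-0.022, 1.561, 0.022]
force: [-0.5, 0.6, -0.1]
width: 0.0728
```

```bash
python3 - <<'E'
from h import *
s=st();print(s["time_s"],s["force"].round(1),s["width"],s["eef_pos"])
cam("wrist","w11")
E
```

```text
31.125 [-0.5  0.6 -0.1] 0.07284975870084447 [0.55356069 0.11607168 0.13552428]
```

View pics/w11.png

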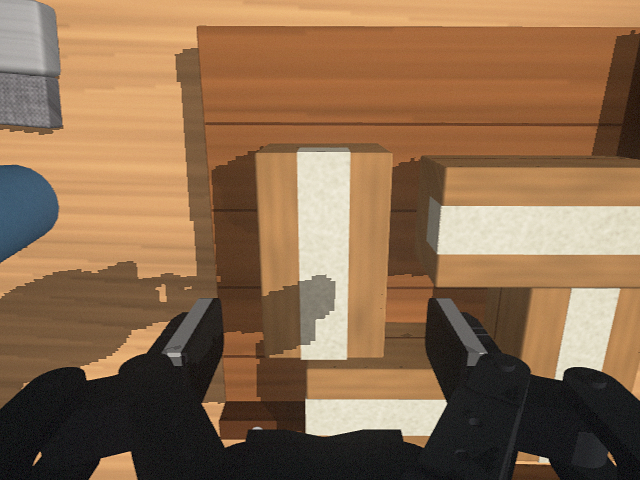

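send_rows(
  motion=[
    [[0,-26,-4],[0,0,0]],
    [[0,-26,-4],[0,0,0]],
    [[0,-2,0],[0,0,0]],
    [[0,0,0],[0,0,0]],
  ],
  grip=1,
)

```text
time_s: 31.68
eef_pos: [0.5441, 0.0624, 0.1304]
orientation: [-0.025, 1.57, 0.025]
force: [-1.6, -0.5, -0.2]
width: 0.0008
```

```bash
python3 - <<'E'
from h import *
print(st()["width"])
plan([([.545,.061,.058],91.6,1)])
E
```

```text
0.0007822686139078651
1
[[[72.4,-1.4,0.8],[0.003,0.001,-0.0]]]
```

send_rows(
  motion=[
    [[25,-1.5,0],[0,0,0]],
    [[25,0,0],[0,0,0]],
    [[18,0,0],[0,0,0]],
    [[0,0,0],[0,0,0]],
  ],
)

```text
time_s: 32.17
eef_pos: [0.5449, 0.0679, 0.0595]
orientation: [-0.027, 1.569, 0.034]
force: [-0.3, 0.8, 0.2]
width: -0.0003
```

```bash
python3 - <<'E'
from h import *
plan([([.545,.068,.058],91.6,1)])
E
```

```text
1
[[[1.5,0.0,0.1],[0.011,0.001,-0.004]]]
```

send_rows(
  motion=[
    [[0,2.5,0],[0.01,0,0]],
    [[0,2.5,0],[0,0,0]],
    [[0,2.5,0],[0,0,0]],
    [[0,2.5,0],[0,0,0]],
    [[0,2.5,0],[0,0,0]],
    [[0,2.5,0],[0,0,0]],
    [[0,2.5,0],[0,0,0]],
    [[0,2.5,0],[0,0,0]],
  ],
)

```text
time_s: 33.17
eef_pos: [0.5454, 0.0887, 0.0616]
orientation: [-0.02, 1.566, 0.025]
force: [0.1, -1.8, -0.5]
width: -0.0002
```

```bash
python3 - <<'E'
from h import *
print(st()["time_s"]); plan([([.545,.0935,.058],91.6,1)])
E
```

```text
33.175
1
[[[3.6,4.8,-0.3],[0.001,0.005,-0.003]]]
```

send_rows(
  motion=[
    [[1,1.5,0],[0,0.005,0]],
    [[0,1.5,0],[0,0,0]],
    [[0,1.5,0],[0,0,0]],
    [[0,1.5,0],[0,0,0]],
    [[0,1.5,0],[0,0,0]],
  ],
)

```text
time_s: 33.8
eef_pos: [0.546, 0.0938, 0.0605]
orientation: [-0.021, 1.57, 0.02]
force: [0.2, -5.8, -0.6]
width: -0.0002
```

send_rows(
  motion=[
    [[0,2,0],[0,0,0]],
    [[0,2,0],[0,0,0]],
    [[0,2,0],[0,0,0]],
  ],
)

```text
time_s: 34.17
eef_pos: [0.546, 0.0936, 0.0602]
orientation: [-0.023, 1.571, 0.011]
force: [0.9, -5.8, -1.2]
width: 0.0
```

send_rows(
  motion=[
    [[0,-8,0],[0,0,0]],
    [[-45,-2,0],[0,0,0]],
    [[-10,5,-35],[0,0,0]],
    [[0,25,-33],[0,0,0]],
    [[0,25,0],[0,0,0]],
    [[0,0,0],[0,0,0]],
  ],
)

```text
time_s: 34.92
eef_pos: [0.4749, 0.1449, 0.1177]
orientation: [-0.018, 1.57, 0.023]
force: [-0.4, -0.1, -0.7]
width: 0.0001
```

```bash
python3 - <<'E'
from h import *
s=st();print(s["time_s"]); cam("wrist","w12")
d=cam("top","t12");cv2.imwrite("pics/t12z.png",cv2.resize(d["image"][180:300,195:320],None,fx=5,fy=5,interpolation=cv2.INTER_CUBIC))
plan([([.477,.139,.058],91.6,1)])
E
```

```text
34.925
1
[[[59.4,-2.7,1.8],[-0.007,0.0,-0.001]]]
```

View pics/t12z.png

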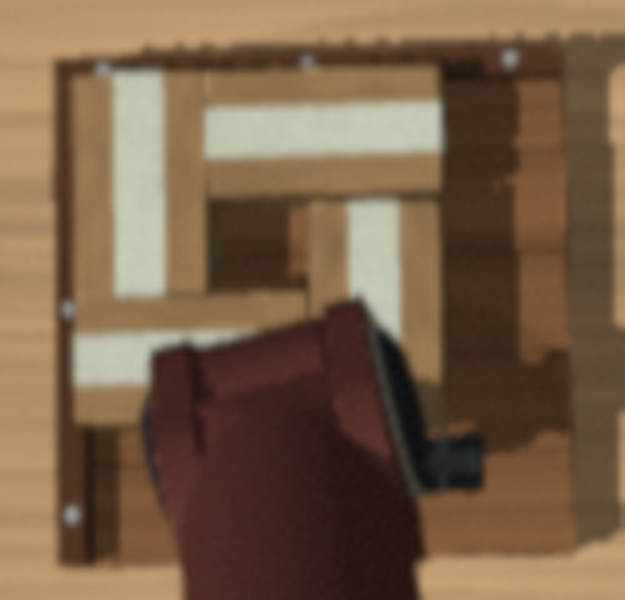

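send_rows(
  motion=[
    [[15,-3,1.5],[-0.007,0,0]],
    [[25,0,0],[0,0,0]],
    [[17,0,0],[0,0,0]],
    [[0,0,0],[0,0,0]],
  ],
)

```text
time_s: 35.52
eef_pos: [0.478, 0.1325, 0.056]
orientation: [-0.018, 1.572, 0.014]
force: [0.0, -0.3, -0.2]
width: -0.0
```

```bash
python3 - <<'E'
from h import *
print(st()["force"].round(1));plan([([.487,.139,.058],91.6,1)])
E
```

```text
[ 0.  -0.3 -0.2]
1
[[[-2.0,6.3,9.1],[-0.007,-0.001,0.003]]]
```

send_rows(
  motion=[
    [[0,6,2],[-0.007,0,0]],
    [[0,0,2.5],[0,0,0]],
    [[0,0,2.5],[0,0,0]],
    [[0,0,2.5],[0,0,0]],
    [[0,0,2],[0,0,0]],
    [[0,0,2],[0,0,0]],
    [[0,0,2],[0,0,0]],
  ],
)

```text
time_s: 36.4
eef_pos: [0.4915, 0.1383, 0.057]
orientation: [-0.024, 1.578, 0.019]
force: [-3.3, 0.1, 3.2]
width: 0.0
```

send_rows(
  motion=[
    [[0,0,2],[0,0,0]],
    [[0,0,2],[0,0,0]],
    [[0,0,2],[0,0,0]],
  ],
)

```text
time_s: 36.78
eef_pos: [0.4943, 0.1383, 0.0567]
orientation: [-0.025, 1.585, 0.019]
force: [-7.9, 0.1, 6.4]
width: 0.0
```

send_rows(
  motion=[
    [[0,0,2],[0,0,0]],
    [[0,0,2],[0,0,0]],
  ],
)

```text
time_s: 37.02
eef_pos: [0.494, 0.1382, 0.0562]
orientation: [-0.027, 1.595, 0.019]
force: [-6.5, -0.6, 5.8]
width: 0.0001
```

send_rows(
  motion=[
    [[0,0,-8],[0,0,0]],
    [[-50,0,-5],[0,0,0]],
    [[-60,0,-15],[0,0,0]],
    [[-60,15,-15],[0,0,0]],
    [[-30,15,0],[0,0,0]],
    [[0,0,0],[0,0,0]],
    [[0,0,0],[0,0,0]],
  ],
)

```text
time_s: 37.9
eef_pos: [0.4625, 0.1686, 0.2621]
orientation: [-0.02, 1.571, 0.019]
force: [-0.4, -0.9, -0.5]
width: -0.0002
```

```bash
python3 - <<'E'
from h import *
s=st();print(s["time_s"],s["eef_pos"]); d=cam("wrist","w13")
cv2.imwrite("pics/w13z.png",cv2.resize(d["image"][180:420,180:460],None,fx=2.4,fy=2.4,interpolation=cv2.INTER_CUBIC))
cam("side","s13")
E
```

```text
37.9 [0.46245391 0.16863496 0.26206829]
```

View pics/w13.png

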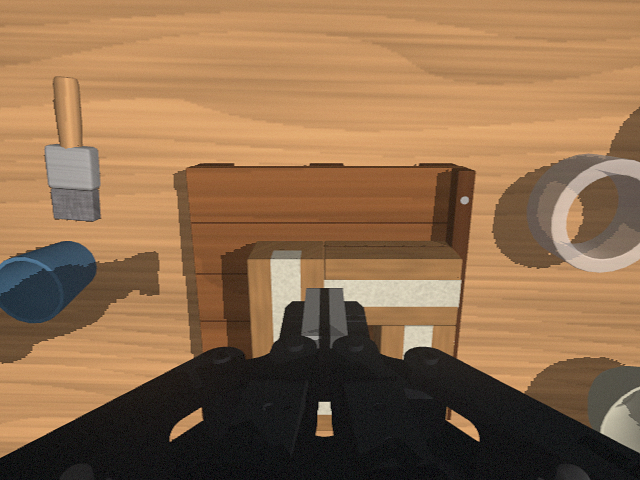

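View pics/s13.png

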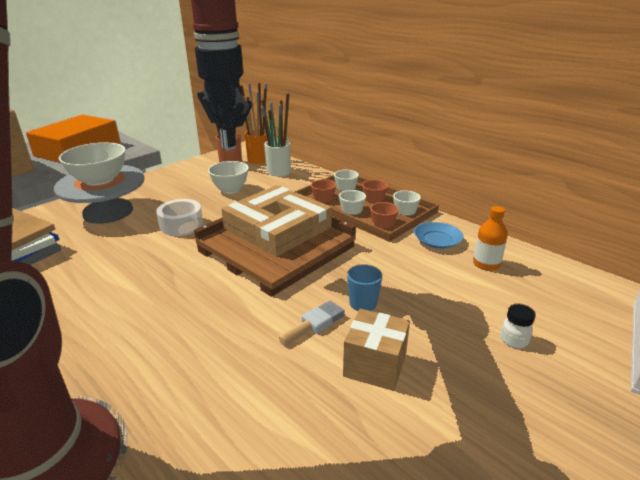

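send_rows(
  motion=[
    [[0,10,40],[0,0,0]],
    [[0,10,50],[0,0,0]],
    [[0,10,50],[0,0,0]],
    [[0,10,50],[0,0,0]],
    [[0,0,20],[0,0,0]],
    [[0,0,0],[0,0,0]],
    [[0,0,0],[0,0,0]],
  ],
)

```text
time_s: 38.88
eef_pos: [0.6735, 0.2087, 0.2455]
orientation: [-0.023, 1.593, 0.007]
force: [0.6, 1.2, -0.6]
width: -0.0002
```

```bash
python3 - <<'E'
from h import *
s=st();print(s["time_s"],s["eef_pos"]); d=cam("wrist","w14")
cv2.imwrite("pics/w14z.png",cv2.resize(d["image"][40:300,150:450],None,fx=2.3,fy=2.3,interpolation=cv2.INTER_CUBIC))
E
```

```text
38.875 [0.67354918 0.20873467 0.24545801]
```

View pics/w14.png

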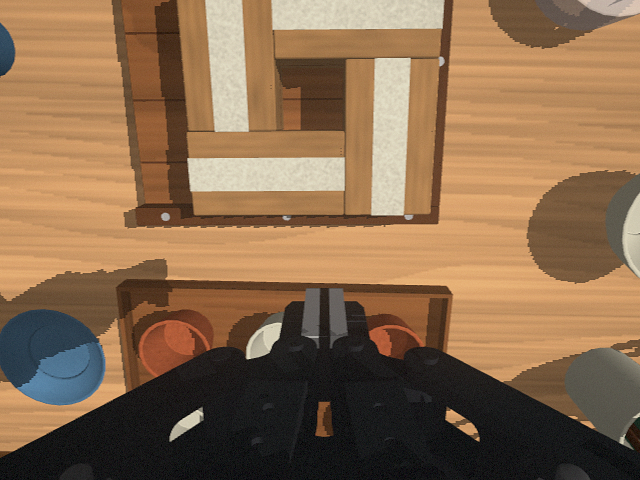

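```bash
python3 - <<'E'
import cv2
im=cv2.imread("pics/w14.png")
cv2.imwrite("pics/w14z.png",cv2.resize(im[0:230,170:450],None,fx=2.6,fy=2.6,interpolation=cv2.INTER_CUBIC))
E
```

```text
(no output)
```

View pics/w14z.png

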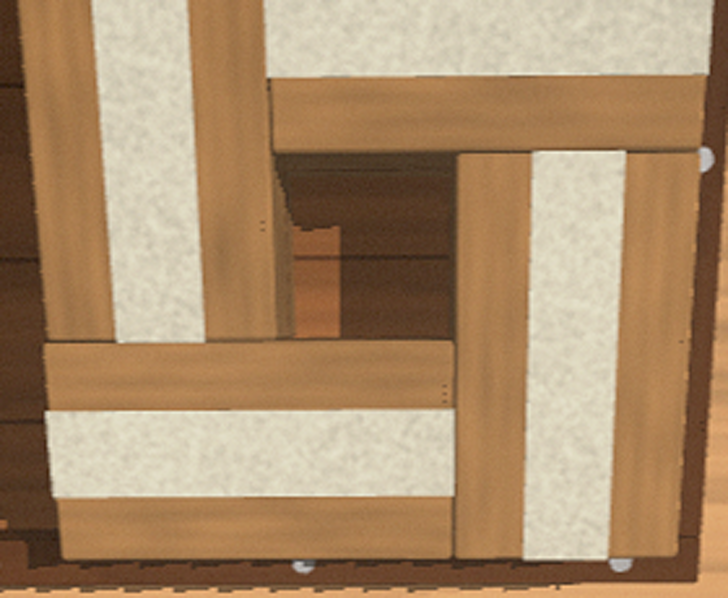

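```bash
python3 - <<'E'
from h import *
plan([([.533,.066,.15],91.6,5),([.533,.066,.058],None,3)])
E
```

```text
8
[[[20.0,-27.8,-28.2],[-0.002,-0.004,0.002]],[[19.8,-27.8,-28.3],[-0.002,-0.004,0.002]],[[19.6,-27.8,-28.5],[-0.002,-0.004,0.002]],[[19.5,-27.8,-28.6],[-0.002,-0.004,0.002]],[[19.3,-27.7,-28.7],[-0.002,-0.004,0.002]],[[30.7,-0.0,0.0],[0.0,0.0,0.0]],[[30.7,-0.0,0.0],[0.0,0.0,0.0]],[[30.7,-0.0,0.0],[0.0,0.0,0.0]]]
```

send_rows(
  motion=[
    [[18,-28,-28],[0,-0.004,0]],
    [[18,-28,-28.5],[0,-0.004,0]],
    [[18,-28,-28.5],[0,-0.004,0]],
    [[18,-28,-28.5],[0,-0.004,0]],
    [[18,-28,-28.5],[0,-0.004,0]],
    [[0,0,0],[0,0,0]],
    [[0,0,0],[0,0,0]],
  ],
)

```text
time_s: 39.8
eef_pos: [0.5231, 0.0625, 0.1595]
orientation: [-0.023, 1.568, 0.013]
force: [0.4, 0.8, -0.4]
width: 0.0001
```

```bash
python3 - <<'E'
from h import *
print(st()["time_s"]);plan([([.533,.074,.058],91.6,1)])
E
```

```text
39.8
1
[[[101.5,12.0,10.0],[-0.005,0.002,0.007]]]
```

send_rows(
  motion=[
    [[30,6,5],[0,0,0]],
    [[35,3,5],[0,0,0]],
    [[25,0,0],[0,0,0]],
    [[9,0,0],[0,0,0]],
    [[0,0,0],[0,0,0]],
  ],
)

```text
time_s: 40.42
eef_pos: [0.541, 0.078, 0.0624]
orientation: [-0.025, 1.553, 0.023]
force: [-0.5, 0.0, 0.4]
width: -0.0001
```

send_rows(
  motion=[
    [[0,4,-5],[0,0.01,0]],
    [[0,4,0],[0,0,0]],
    [[0,3,0],[0,0,0]],
    [[0,2,0],[0,0,0]],
    [[0,2,0],[0,0,0]],
    [[0,2,0],[0,0,0]],
    [[0,2,0],[0,0,0]],
  ],
)

```text
time_s: 41.3
eef_pos: [0.5372, 0.0936, 0.0656]
orientation: [-0.026, 1.558, 0.016]
force: [0.0, -4.9, 0.8]
width: 0.0001
```

send_rows(
  motion=[
    [[0,2.5,0],[0,0,0]],
    [[0,2.5,0],[0,0,0]],
  ],
)

```text
time_s: 41.55
eef_pos: [0.5371, 0.0935, 0.0657]
orientation: [-0.027, 1.559, 0.008]
force: [-0.8, -6.5, 2.2]
width: 0.0003
```

send_rows(
  motion=[
    [[0,-10,0],[0,0,0]],
    [[-40,-5,0],[0,0,0]],
    [[-60,-10,0],[0,0,0]],
    [[-60,-40,-15],[0,0,0]],
    [[-40,-50,-20],[0,0,0]],
    [[0,-50,-10],[0,0,0]],
    [[0,-50,0],[0,0,0]],
    [[0,-40,0],[0,0,0]],
    [[0,0,0],[0,0,0]],
    [[0,0,0],[0,0,0]],
  ],
)

```text
time_s: 42.8
eef_pos: [0.5021, -0.15, 0.2629]
orientation: [-0.027, 1.55, 0.028]
force: [-0.0, -0.0, -0.8]
width: 0.0001
```

```bash
python3 - <<'E'
from h import *
s=st();print(s["time_s"],s["eef_pos"],s["force"].round(1))
d=cam("top","t15");im=d["image"]
a=cv2.resize(im[180:300,195:320],None,fx=4,fy=4,interpolation=cv2.INTER_CUBIC)
cv2.imwrite("pics/t15z.png",a)
E
```

```text
42.8 [ 0.5021043  -0.15003846  0.26294972] [-0.  -0.  -0.8]
```

View pics/t15z.png

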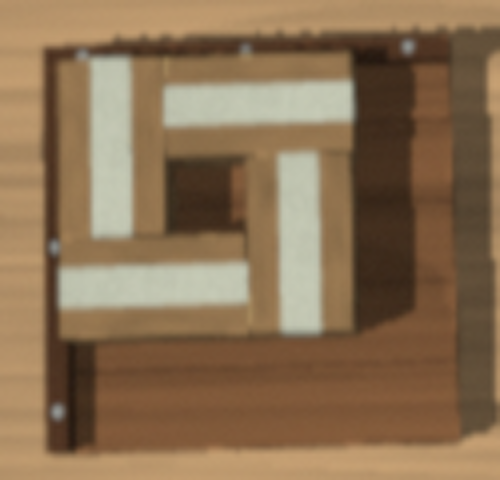

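View pics/t15.png

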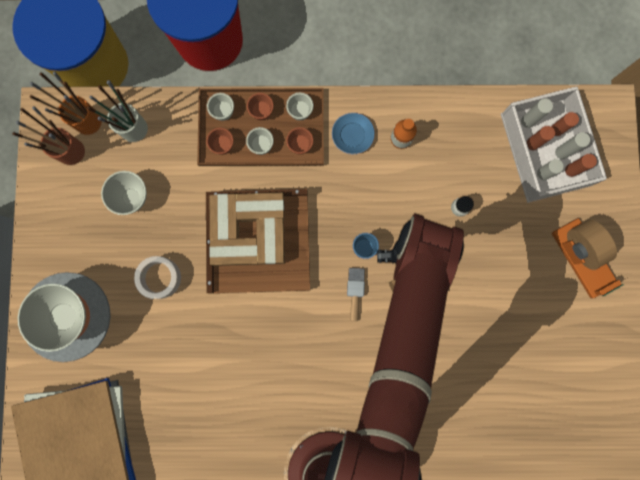

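The top view shows a complete pinwheel with tight seams around (245, 228), a square opening in the middle, and the other objects in their places. The arm is clear.

```bash
python3 - <<'E'
from rig import order
print(order.hand_in())
E
```

```text
the job is handed in; nothing more can be done
None
```

I finished the pinwheel and handed it in at about 43 s of the 72 s allowed, with the arm clear of everything. No verdict came back.

- **Order:** I pushed the near carton up to the left batten and the corner carton. Then I placed carton A along the far batten and nudged it home against the batten and the corner carton. Carton B went in last, set down a little short and nudged against the near carton's end and A's side.
- **Forces:** Each nudge stopped moving before I ended it, at about 4 to 8 N sideways. Set-down contact peaked at about 7 N. Those are readings at the end of each move, not a continuous record.
- **Final checks:** The last top view shows all four cartons snug in the corner around one square opening, with no visible gaps. The side view, taken just before a last re-nudge of B, shows them lying flat. The cup box, cup, jar, tape roll and brush look unmoved by eye.
- **Disagreement:** One wrist close-up showed a thin dark line between the near carton and carton B. I nudged B again at about 6 N and it did not move, so I took the line for a shadow or rounded edge. B also stands a few millimetres past A's end on the right, which fits their differing sizes.

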